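# Press the bushes into a drying-rack end board and gauge them

### The job

Holding the carriage's release bar up, slide the carriage out from the gauge to the loading end of its rail and let the bar drop into a notch there. Press every brass bush lying on the bench fully home into the bores of the red lacquered board, one bush to a bore in any bores, stopping as soon as the rising force shows the flange is down on the board. Then slide the carriage back the same way until the board is squarely under the gauge and caught in the notch there, gently push the gauge knob down until its foot rests on the bushes to read their height, hold it there a moment, and let it spring back up; leave the other things on the bench alone.

Things in the scene. Friction and masses are not known exactly. Their poses are not given: they have to be found in the camera images.
- bushA: Brass flanged bush A, round, 58 mm tall, 0.2 kg: spigot 40 mm diameter x 26 mm with chamfered foot, then flange 56 mm diameter x 7 mm, then hub 34 mm diameter x 25 mm to grip by. Stands on its spigot, hub up. Origin: centre of the foot, z towards the hub. May be absent (None from the start).
- bushB: Brass flanged bush B, round, 58 mm tall, 0.2 kg: spigot 40 mm diameter x 26 mm with chamfered foot, then flange 56 mm diameter x 7 mm, then hub 34 mm diameter x 25 mm to grip by. Stands on its spigot, hub up. Origin: centre of the foot, z towards the hub. May be absent (None from the start).
- bushC: Brass flanged bush C, round, 58 mm tall, 0.2 kg: spigot 40 mm diameter x 26 mm with chamfered foot, then flange 56 mm diameter x 7 mm, then hub 34 mm diameter x 25 mm to grip by. Stands on its spigot, hub up. Origin: centre of the foot, z towards the hub. May be absent (None from the start).
- bushD: Brass flanged bush D, round, 58 mm tall, 0.2 kg: spigot 40 mm diameter x 26 mm with chamfered foot, then flange 56 mm diameter x 7 mm, then hub 34 mm diameter x 25 mm to grip by. Stands on its spigot, hub up. Origin: centre of the foot, z towards the hub. May be absent (None from the start).
- bore0 (a point): Centre of the mouth of the bore nearest the gauge in the red board's top face, 90 mm up. Bore 41.2 mm diameter, 36 mm deep, chamfered. Home: foot 26 mm below this point, flange on the face. y along the rail away from the gauge, z up. The four bores are 76 mm apart along the rail.
- bore1 (a point): Centre of the mouth of the second bore from the gauge in the red board's top face, 90 mm up. Bore 41.2 mm diameter, 36 mm deep, chamfered. Home: foot 26 mm below this point, flange on the face. y along the rail away from the gauge, z up. In every bore a bush drops in freely for 8 mm, then needs a steady 9 N for the other 18 mm, until the flange meets the face and the force rises steeply.
- bore2 (a point): Centre of the mouth of the third bore from the gauge in the red board's top face, 90 mm up. Bore 41.2 mm diameter, 36 mm deep, chamfered. Home: foot 26 mm below this point, flange on the face. y along the rail away from the gauge, z up. It stays as deep as it is pushed.
- bore3 (a point): Centre of the mouth of the bore nearest the release bar in the red board's top face, 90 mm up. Bore 41.2 mm diameter, 36 mm deep, chamfered. Home: foot 26 mm below this point, flange on the face. y along the rail away from the gauge, z up. 
- carriage (a joint): Slide of the carriage (310 x 130 mm plate with the 300 x 100 x 40 mm red board) along the rail, m: 0 = board squarely under the gauge, grows towards the loading end. Notches at 0, 0.04, 0.08, then a long parking slot 0.12 to 0.20 where it starts, then notches at 0.24 to 0.40 every 0.04; 1.5 mm play. Loading end: 0.32 to 0.40. Drag about 3 N once the bar is up.
- release_bar (a joint): Height of the release bar, m: 0 = its pawl fully in a notch, end of travel 0.032. Above 0.023 the carriage slides freely. Sprung down: about 6 N to start lifting, 10 N when up. Let go, it drops and slides into the nearest notch.
- bar_grip (a point): Centre of the pale wooden grip of the release bar, on the carriage, 190 mm from the board's middle away from the gauge: a bar 90 mm long along the rail, 14 mm wide, 14 mm tall, 105 mm above the bench when down, 28 mm of open space below it beside a central stem as wide as the bar. Moves with bar and carriage. y along the rail away from the gauge.
- gauge (a joint): Travel of the gauge foot down from rest, m: 0 = sprung fully up, end of travel 0.045. It meets bushes that are fully home at 0.030; a bush standing proud stops it earlier. Spring: about 3 N to start, 6 N at 0.030.
- gauge_knob (a point): Centre of the flat top of the black gauge knob, 40 mm diameter, 280 mm above the bench at rest: push down on it. The foot below it is a bar 250 mm long along the rail, 30 mm wide, underside 152 mm above the bench. A green stand on the rail's far side carries it by a 45 mm wide arm, top 210 mm above the bench. At carriage 0 the board's middle is below it.
- box: Open red lacquered box, 150 x 130 x 70 mm, a bystander; origin at the centre of its underside.
- tin: Yellow tin, 74 mm diameter, 80 mm tall, a bystander; origin at the centre of its underside.
Not all that is in view belongs to the job. Leave any black look-alike of the bushD alone. What is shaped like the bushC but green is not meant.

How it is judged:
By the outcome, as a careful person would: the job done as asked, in the order asked, and still so for the second after the job is handed in, with the robot touching nothing.
Of bushA, bushB, bushC, bushD only 3 to 4 are there at a start; the rules pass over those that are not, and their reading is None.
At some moment in a run one of bushA, bushB, bushC, bushD may be knocked a few centimetres aside while the robot is not near it.
It also fails if it takes over 210 s, if anything falls off the work surface, if the arm or the gripper's body presses on something with over 40 N, if the wrist force passes 120 N, or if a joint passes its speed limit or range.

### The arm

A 6-joint arm with a two-finger parallel gripper is mounted at the origin on the work surface. World frame = base frame: x ahead of the robot, y to its left, z up, the work surface at z = 0. Lengths are in m, angles in rad, forces in N, time in s.
With the tool pointing down it reaches from about 0.275 to 0.775 m from the base axis. Payload 14.6 kg.
Tool frame: the origin (TCP) lies between the finger pads; the fingertips stand 17 mm ahead of it and the grasp point (between the pads) lies 2 mm behind it; z points along the fingers, y is the line along which they close (so a half turn about z gives the same grasp; the last joint's range is limited). The gripper opens to 85 mm and grips with 20 to 120 N. Pads are 22 mm wide; open, the fingers measure 114 mm over their backs; the gripper's body (76 mm by 85 mm) begins 54 mm behind the grasp point. The pads swing forward as they close: fully open they stand 13 mm farther back than shut.
Start: joints at [-1.473, 0.263, -0.048, 1.259, 0, 1.415], TCP at [0.131, -0.508, 0.248] pointing down, gripper open.
Joint ranges: [-2.65, 2.65], [-0.89, 1.7], [-1.18, 1.37], [-2.13, 2.11], [-1.35, 1.29], [-3.14, 3.14]. Speed limits (rad/s): [1.89, 1.89, 2.57, 2.79, 3.14, 3.14].

### API

Orientations are given as a 3x3 rotation matrix whose columns are the frame's x, y, z axes.
In Python, from station import ctrl, viewer, job gives the robot as it stands.
- The arm moves only by the tool drive_tool, never from a script. Its argument "increments" is a list of rows, each a list of 2 entries, a list of its own where there are three numbers: the shift along the tool's x, y, z in mm, then the turn, a rotation vector about the tool's x, y, z in degrees. In form: [[[tx, ty, tz], [wx, wy, wz]], ...]. A call has 1 to 5 rows; each row shifts and turns the commanded pose from where the row before left it, along the tool's axes as they then stand; what a row does not reach is not made up. A row lasts 1/8 s, in which the tool goes at most 62.5 mm and 10.7 degrees, less where a joint would pass 70% of its speed; a pose out of reach is approached as far as the arm can. A call is refused whole if a number of a shift passes 62.5 or a number of a turn 10.7, either way. A call with a gripper value outside its range is refused whole. "gripper" is the finger opening in mm, from 0 to 85.4, set as the call begins (left out, the last holds). The fingers move at their own pace and stop on an object; "squeeze" is the grip in N (left out, the last holds). Time passes only in rows, so rows that do not move let the fingers close. It gives the time, the measured TCP pose, the force, the opening and the grip force at its end, in the units of the state.
- ctrl.get_state(): the state, without advancing time (a new reading comes with each control period).
- viewer.grab_frame(name): name is "scene" or "top" or "wrist"; returns the picture (384x512x3 uint8, blue, green, red); there is no depth.
- viewer.calibration(name): a dict with "fx", "fy", "cx", "cy" (pixels), "rvec" (rotation vector, rad) and "tvec" (3), from world to camera coordinates, as OpenCV has them; the wrist camera has in their place "hand_eye" (4x4, takes a point from camera to tool coordinates, whose origin is the TCP and whose axes are the flange's). Camera axes: x right, y down, z forward; pixel columns grow to the right and rows downward; lengths in m; the calibration is good to about 2 mm. The wrist camera is an equidistant fisheye: a pixel r from the principal point sees the ray r / f radians off the axis. A picture is of the moment at which its call begins: read the wrist's pose just before it. calibration takes no time and is no camera call.
- job.hand_in(): hands the job in; it is judged then, once.
The state is a dict: "time": time; "joint_pos": joint angles; "joint_vel": joint speeds; "effort": joint torques, N m; "position": TCP position; "eef_rot": TCP orientation; "contact_force": force on the tool from outside, world axes, zero at the start; "moment": the same for the moment, N m; "width": opening from 0.0 (shut) to 1.0 (fully open); "finger_force": force on a finger pad.
Only numpy, scipy, OpenCV 4.12 (cv2) and the standard library are available. Lean on these libraries where they do the work, as an engineer would, in place of code of your own. Each camera call takes 0.05 s, during which the arm holds its last target. There are 200 camera calls.

## Working session

There is one attempt and no reset: what is moved stays moved. The work goes in short steps, Python scripts to look and compute and a tool call to move; the robot and the scene stay as the last step left them, time stands still between calls to the robot, and variables do not carry over. Pictures are saved under pics/ and viewed, at most 14 in all, crops included, and the job is handed in when it is done.

Besides the shell and the picture viewer there is one more tool, called after "Request:" in YAML: its name, and indented under it one key for each argument. drive_tool: Moves the arm, as the interface text tells. Its arguments: {"type":"object","properties":{"increments":{"type":"array"},"gripper":{"type":"number"},"squeeze":{"type":"number"}},"required":["increments"]}

```bash
ls; mkdir -p pics
python3 - <<'E'
from station import ctrl, viewer, job
import cv2
s=ctrl.get_state();print(s)
for n in ("scene","top","wrist"):
    cv2.imwrite(f"pics/{n}0.png",viewer.grab_frame(n));print(n,viewer.calibration(n))
E
```

```text
pics
{'time': 0.0, 'joint_pos': array([-1.47330152e+00,  2.63523856e-01, -4.89092572e-02,  1.25941576e+00,
        3.05681315e-06,  1.41551647e+00]), 'joint_vel': array([-0.0014249 ,  0.00080415,  0.00143226, -0.00061119,  0.00050505,
        0.00220204]), 'effort': array([-2.48012329e-03, -6.37610650e+01,  3.84566975e+01,  1.36804124e-02,
       -3.01838718e-04, -5.95080380e-06]), 'position': array([ 0.13127931, -0.50806286,  0.24783477]), 'eef_rot': array([[ 9.68222237e-01,  2.50091363e-01, -9.94132132e-05],
       [ 2.50091328e-01, -9.68221684e-01,  1.04784748e-03],
       [ 1.65803577e-04, -1.03941162e-03, -9.99999446e-01]]), 'contact_force': array([ 0.02958692,  0.2010026 , -0.20728117]), 'moment': array([1.67189366e-05, 3.79676053e-02, 4.29666652e-02]), 'finger_force': 0.0, 'width': 0.9987143614466261}
scene {'fx': 412.25295334307566, 'fy': 412.25295334307566, 'cx': 253.54350667943015, 'cy': 194.30237635772608, 'rvec': array([ 1.560458  ,  1.8965192 , -0.84868037]), 'tvec': array([ 0.10450205, -0.16752018,  1.63014927])}
top {'fx': 387.6455783504423, 'fy': 387.6455783504423, 'cx': 252.2881431289016, 'cy': 187.88179625792446, 'rvec': array([ 2.17050788, -2.12740534,  0.18643339]), 'tvec': array([-0.04000501,  0.47972415,  1.19475502])}
wrist {'fx': 297.3186396354542, 'fy': 297.3186396354542, 'cx': 254.69197691718978, 'cy': 190.933446653715, 'hand_eye': array([[-4.91525455e-04, -9.44430069e-01, -3.28712038e-01,
         8.45504677e-02],
       [ 9.99999713e-01, -2.74964300e-04, -7.05300490e-04,
        -6.82688465e-04],
       [ 5.75722915e-04, -3.28712291e-01,  9.44429933e-01,
        -1.26421505e-01],
       [ 0.00000000e+00,  0.00000000e+00,  0.00000000e+00,
         1.00000000e+00]])}
```

View pics/scene0.png

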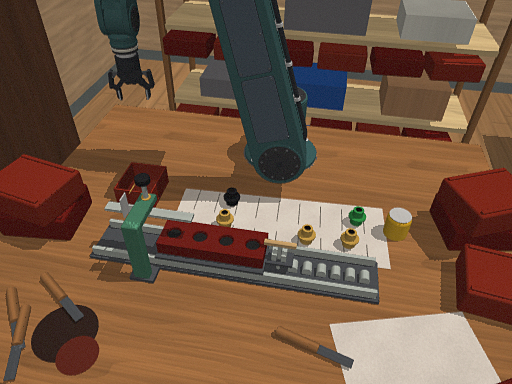

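View pics/top0.png

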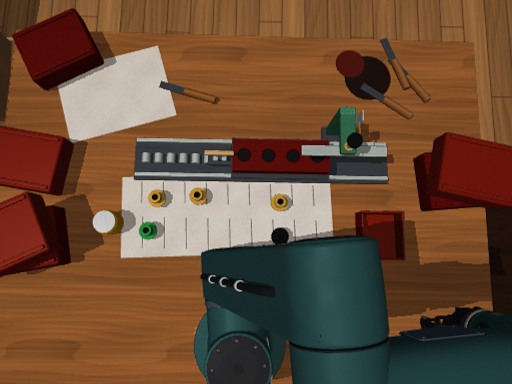

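Brass bushes in the top view are at (157,198), (198,195) and (281,202), with black (280,236) and green (148,230) decoys. The rail runs horizontally, the gauge knob is at (354,141) and the pale bar at (219,153). In the scene view the brass is at (225,216), (307,234) and (350,238).

```bash
cat > h.py <<'E'
import numpy as np, cv2
from station import ctrl, viewer, job
def ray(n,u,v,s=None):
    c=viewer.calibration(n)
    if n=="wrist":
        H=np.array(c["hand_eye"]);d=np.array([u-c["cx"],v-c["cy"]])/c["fx"];t=np.hypot(*d)
        k=np.r_[d/max(t,1e-9)*np.sin(t),np.cos(t)]
        R=np.array(s["eef_rot"]);return R@H[:3,3]+s["position"],R@H[:3,:3]@k
    R=cv2.Rodrigues(c["rvec"])[0]
    return -R.T@c["tvec"],R.T@np.array([(u-c["cx"])/c["fx"],(v-c["cy"])/c["fy"],1])
def plane(r,z): o,d=r; return o+d*(z-o[2])/d[2]
def tri(rs):
    A=0;b=0
    for o,d in rs:
        d=d/np.linalg.norm(d);P=np.eye(3)-np.outer(d,d);A=A+P;b=b+P@o
    p=np.linalg.solve(A,b);return p,max(np.linalg.norm(np.cross(p-o,d/np.linalg.norm(d))) for o,d in rs)
def blobs(im,lo,hi,amin=20):
    m=cv2.inRange(cv2.cvtColor(im,cv2.COLOR_BGR2HSV),lo,hi)
    n,l,st,c=cv2.connectedComponentsWithStats(m)
    return [(*c[i].round(1),*st[i]) for i in range(1,n) if st[i,4]>=amin]
def proj(n,p):
    c=viewer.calibration(n);K=np.array([[c["fx"],0,c["cx"]],[0,c["fy"],c["cy"]],[0,0,1]])
    return cv2.projectPoints(np.array(p,float).reshape(-1,3),c["rvec"],c["tvec"],K,None)[0].reshape(-1,2)
E
python3 - <<'E'
from h import *
for n in("scene","top"):
    im=cv2.imread(f"pics/{n}0.png");print(n)
    for b in blobs(im,(15,130,90),(28,255,255),40):print("brass",b)
    for b in blobs(im,(0,0,0),(180,255,40),60):
        if b[6]<1500: print("black",b)
    big=im[120:215,120:400] if n=="top" else im[165:310,80:420]
    cv2.imwrite(f"pics/{n}0b.png",cv2.resize(big,None,fx=800/big.shape[1],fy=800/big.shape[1],interpolation=cv2.INTER_CUBIC) )
E
```

```text
scene
brass (np.float64(146.2), np.float64(90.6), np.int32(105), np.int32(60), np.int32(65), np.int32(51), np.int32(806))
brass (np.float64(179.0), np.float64(73.2), np.int32(171), np.int32(62), np.int32(19), np.int32(31), np.int32(228))
brass (np.float64(89.5), np.float64(115.2), np.int32(74), np.int32(89), np.int32(32), np.int32(54), np.int32(443))
brass (np.float64(468.3), np.float64(102.0), np.int32(458), np.int32(89), np.int32(21), np.int32(34), np.int32(189))
brass (np.float64(496.4), np.float64(116.4), np.int32(477), np.int32(93), np.int32(35), np.int32(46), np.int32(665))
brass (np.float64(108.0), np.float64(103.0), np.int32(104), np.int32(94), np.int32(10), np.int32(21), np.int32(77))
brass (np.float64(456.4), np.float64(137.6), np.int32(449), np.int32(133), np.int32(14), np.int32(11), np.int32(60))
brass (np.float64(481.0), np.float64(145.7), np.int32(470), np.int32(133), np.int32(25), np.int32(30), np.int32(132))
brass (np.float64(224.6), np.float64(218.4), np.int32(216), np.int32(209), np.int32(18), np.int32(18), np.int32(197))
brass (np.float64(395.5), np.float64(229.1),
[... 5646 characters left out ...]
.float64(317.4), np.float64(158.3), np.int32(311), np.int32(156), np.int32(14), np.int32(7), np.int32(71))
black (np.float64(331.7), np.float64(164.2), np.int32(232), np.int32(156), np.int32(155), np.int32(19), np.int32(532))
black (np.float64(398.5), np.float64(238.7), np.int32(394), np.int32(220), np.int32(10), np.int32(38), np.int32(279))
black (np.float64(310.8), np.float64(251.2), np.int32(202), np.int32(226), np.int32(187), np.int32(109), np.int32(1048))
black (np.float64(247.5), np.float64(286.1), np.int32(210), np.int32(274), np.int32(66), np.int32(24), np.int32(668))
black (np.float64(254.1), np.float64(337.6), np.int32(208), np.int32(327), np.int32(64), np.int32(35), np.int32(357))
```

View pics/scene0b.png

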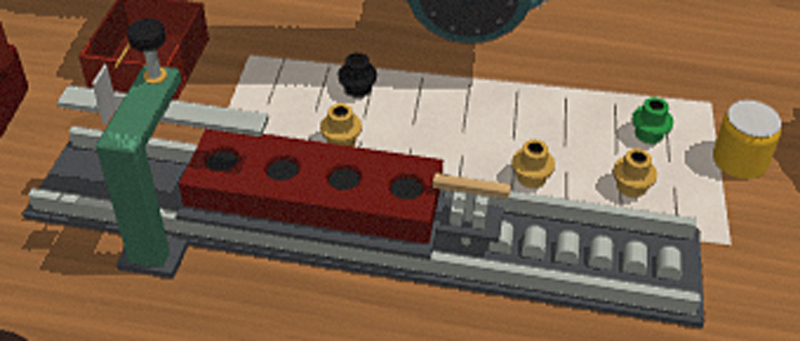

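View pics/top0b.png

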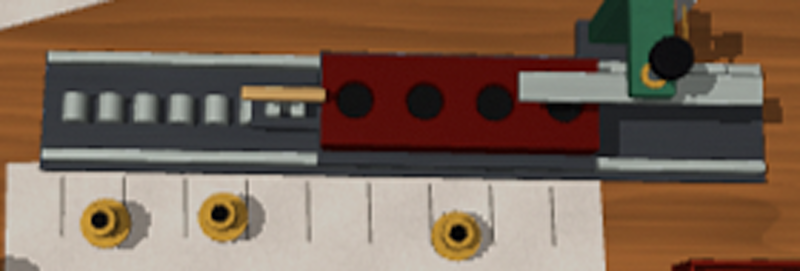

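Scene crop: the four bores, the pale bar on a stem, three brass bushes with dark hub holes, and the gauge foot bar over the first bore. Top crop: the same, with the rail parallel to the image rows to within 1–2°. Now I triangulate.

Run:
```python
from h import *
S=cv2.imread("pics/scene0.png");T=cv2.imread("pics/top0.png")
def hole(im,x,y,w,h):
    g=im[y:y+h,x:x+w].max(axis=2).astype(float);m=np.clip(90-g,0,None)
    m[h*2//3:]=0
    yy,xx=np.mgrid[y:y+h,x:x+w];return (m*xx).sum()/m.sum(),(m*yy).sum()/m.sum()
sc=[(216,209,18,18),(298,224,18,21),(341,228,18,21)];tp=[(271,194,17,17),(190,188,17,16),(148,190,18,17)]
for a,b in zip(sc,tp):
    u,v=hole(S,*a),hole(T,*b);p,e=tri([ray("scene",*u),ray("top",*v)]);print("bush",np.round(u+v,1),p.round(4),round(e,4),plane(ray("top",*v),.058).round(4),plane(ray("scene",*u),.058).round(4))
for u,v in [((252.7,244.7),(243.6,154.6)),((225.9,240.8),(268.2,155.1)),((199.7,237),(292.7,155.6))]:
    p,e=tri([ray("scene",*u),ray("top",*v)]);print("bore",p.round(4),round(e,4),plane(ray("top",*v),.09).round(4),plane(ray("scene",*u),.09).round(4))
p,e=tri([ray("scene",141.7,179.4),ray("top",354.5,139.9)]);print("knob",p.round(4),e)
for b in blobs(S,(10,60,120),(25,255,255),30):
    if 255<b[0]<310 and 230<b[1]<255:
        print("bar",b);p,e=tri([ray("scene",b[0],b[1]),ray("top",218.7,152.7)]);print(p.round(4),e)
for q in [(141,153),(390,153),(232,137),(232,173)]:print(q,plane(ray("top",*q),.0).round(3))
```

```text
bush [224.2 211.7 279.9 201.2] [ 0.4371 -0.1168  0.0593] 0.0001 [ 0.4372 -0.1167  0.058 ] [ 0.4358 -0.1173  0.058 ]
bush [307.  227.4 196.8 194.2] [0.4535 0.1422 0.0589] 0.0001 [0.4536 0.1421 0.058 ] [0.4525 0.1423 0.058 ]
bush [350.7 231.5 155.  196.7] [0.4432 0.2713 0.0577] 0.0003 [0.4431 0.271  0.058 ] [0.4434 0.2715 0.058 ]
bore [ 5.766e-01 -5.000e-04  8.500e-02] 0.0002 [ 0.5755 -0.0008  0.09  ] [5.81e-01 5.00e-04 9.00e-02]
bore [ 0.5769 -0.0769  0.0847] 0.0001 [ 0.5756 -0.0767  0.09  ] [ 0.5816 -0.0755  0.09  ]
bore [ 0.5772 -0.1531  0.0843] 0.0001 [ 0.5758 -0.1524  0.09  ] [ 0.5822 -0.1511  0.09  ]
knob [ 0.5776 -0.2934  0.2714] 0.00017385998407339886
bar (np.float64(306.8), np.float64(233.0), np.int32(297), np.int32(224), np.int32(19), np.int32(17), np.int32(156))
[0.5645 0.1075 0.1456] 0.03551357612475899
bar (np.float64(280.0), np.float64(242.5), np.int32(264), np.int32(238), np.int32(33), np.int32(10), np.int32(132))
[0.575  0.0747 0.1088] 8.794067230804122e-05
(141, 153) [ 0.595  0.339 -0.   ]
(390, 153) [ 0.614 -0.49   0.   ]
(232, 137) [0.657 0.04  0.   ]
(232, 173) [0.534 0.037 0.   ]
```

Everything agrees with the given sizes: 76 mm bore pitch, bar 190 mm from the board middle, carriage at about 0.178. The rail axis is at x≈0.576, along +y. First I turn the tool so its x axis points along world +y and its y axis along world +x.

Request:
drive_tool:
  increments:
    - [[0,0,0],[0,0,-10.5]]
    - [[0,0,0],[0,0,-10.5]]
    - [[0,0,0],[0,0,-10.5]]
    - [[0,0,0],[0,0,-10.5]]
    - [[0,0,0],[0,0,-10.5]]

```text
time: 0.78
position: [0.1313, -0.5082, 0.2481]
eef_rot: [[0.385, 0.923, -0.0], [0.923, -0.385, 0.001], [0.0, -0.0, -1.0]]
contact_force: [-0.3, -0.5, -1.0]
width: 0.998
finger_force: 0.0
```

Request:
drive_tool:
  increments:
    - [[0,0,0],[0,0,-10.5]]
    - [[0,0,0],[0,0,-10.5]]
    - [[0,0,0],[0,0,-2]]
    - [[20,15,0],[0,0,0]]
    - [[40,30,0],[0,0,0]]

```text
time: 1.4
position: [0.1766, -0.4476, 0.2479]
eef_rot: [[0.005, 1.0, -0.0], [1.0, -0.005, 0.0], [0.0, -0.0, -1.0]]
contact_force: [1.8, 0.8, 0.0]
width: 1.003
finger_force: 0.0
```

Request:
drive_tool:
  increments:
    - [[46,35,0],[0,0,0]]
    - [[46,35,0],[0,0,0]]
    - [[46,35,0],[0,0,0]]
    - [[46,35,0],[0,0,0]]
    - [[46,35,0],[0,0,0]]

```text
time: 2.02
position: [0.352, -0.2158, 0.2484]
eef_rot: [[0.003, 1.0, 0.0], [1.0, -0.003, -0.0], [-0.0, 0.0, -1.0]]
contact_force: [0.1, -0.9, -0.4]
width: 0.998
finger_force: 0.0
```

Request:
drive_tool:
  increments:
    - [[46,30,0],[0,0,0]]
    - [[46,20,0],[0,0,0]]
    - [[46,20,0],[0,0,0]]
    - [[40,20,0],[0,0,0]]
    - [[0,0,0],[0,0,0]]

```text
time: 2.65
position: [0.4415, -0.0375, 0.2482]
eef_rot: [[-0.001, 1.0, -0.0], [1.0, 0.001, 0.0], [0.0, -0.0, -1.0]]
contact_force: [-0.1, 0.1, 0.6]
width: 0.997
finger_force: 0.0
```

Run:
```python
from h import *
s=ctrl.get_state()
w=viewer.grab_frame("wrist");cv2.imwrite("pics/w1.png",w)
import pickle;pickle.dump(s,open("w1.pkl","wb"))
t=viewer.grab_frame("top");cv2.imwrite("pics/t1.png",t)
print(s["position"],[b[:2]+b[6:] for b in blobs(w,(15,130,90),(28,255,255),200)])
```

```text
[ 0.44149416 -0.03746418  0.24819389] [(np.float64(264.5), np.float64(16.0), np.int32(1059)), (np.float64(390.0), np.float64(70.3), np.int32(329)), (np.float64(250.7), np.float64(222.4), np.int32(1202))]
```

View pics/w1.png

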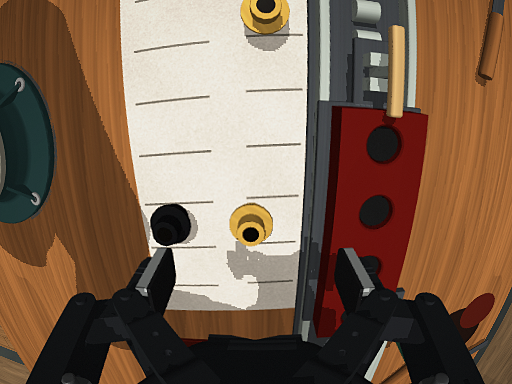

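The wrist view shows two brass bushes (hub holes at about (251,234) and (265,4)), the bar centred at (397,71), and bores at (383,144) and (375,211). I cross-check these against the first measurement.

Run:
```python
from h import *
import pickle
s=pickle.load(open("w1.pkl","rb"))
for n,u,z,tp in [("bush1",(251,234),.058,(279.9,201.2)),("bush2",(265,4),.058,(196.8,194.2)),("bar",(397,71),.112,(218.7,152.7)),("bore3",(383,144),.09,(243.6,154.6)),("bore2",(375,211),.09,(268.2,155.1))]:
    r=ray("wrist",*u,s);p,e=tri([r,ray("top",*tp)]);print(n,plane(r,z).round(4),p.round(4),round(e,4))
t=cv2.imread("pics/t1.png");w=[b for b in blobs(t,(15,130,90),(28,255,255),60) if b[1]>100];print(w)
```

```text
bush1 [ 0.4365 -0.1164  0.058 ] [ 0.4368 -0.1167  0.0577] 0.0003
bush2 [0.4515 0.1442 0.058 ] [0.4514 0.1401 0.0721] 0.0004
bar [0.5731 0.0749 0.112 ] [0.5752 0.075  0.108 ] 0.0003
bore3 [5.731e-01 5.000e-04 9.000e-02] [ 0.5776 -0.0009  0.0806] 0.0002
bore2 [ 0.5734 -0.0741  0.09  ] [ 0.5773 -0.0773  0.0823] 0.0003
[(np.float64(198.0), np.float64(195.8), np.int32(190), np.int32(188), np.int32(17), np.int32(17), np.int32(194)), (np.float64(156.7), np.float64(198.0), np.int32(148), np.int32(190), np.int32(18), np.int32(17), np.int32(198)), (np.float64(111.8), np.float64(225.3), np.int32(98), np.int32(209), np.int32(20), np.int32(26), np.int32(109))]
```

Request:
drive_tool:
  increments:
    - [[38,40,0],[0,0,0]]
    - [[38,40,0],[0,0,0]]
    - [[38,40,0],[0,0,0]]
    - [[0,13,20],[0,0,0]]
    - [[0,0,30],[0,0,0]]
  gripper: 50
  squeeze: 80

```text
time: 3.38
position: [0.5754, 0.0728, 0.1978]
eef_rot: [[0.003, 1.0, 0.001], [1.0, -0.003, -0.0], [-0.0, 0.001, -1.0]]
contact_force: [0.5, 0.0, -0.5]
width: 0.585
finger_force: 0.0
```

Request:
drive_tool:
  increments:
    - [[0,0,30],[0,0,0]]
    - [[0,0,30],[0,0,0]]
    - [[0,0,20],[0,0,0]]
    - [[0,0,13],[0,0,0]]
    - [[0,0,0],[0,0,0]]

```text
time: 4.0
position: [0.574, 0.0729, 0.1049]
eef_rot: [[0.002, 1.0, -0.001], [1.0, -0.002, -0.0], [-0.0, -0.001, -1.0]]
contact_force: [-0.2, -0.7, 0.4]
width: 0.586
finger_force: 0.0
```

Run:
```python
from h import *
cv2.imwrite("pics/w2.png",viewer.grab_frame("wrist"));s=ctrl.get_state();print(s["position"],s["contact_force"])
```

```text
[0.57445547 0.0730804  0.1056254 ] [-0.20529051  0.46434307 -0.17495364]
```

View pics/w2.png

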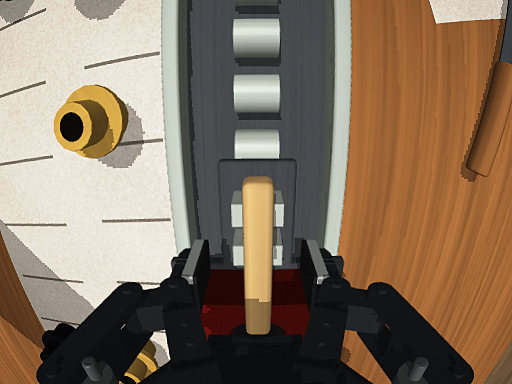

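The bar sits midway between the open pads, centred at (257,255). Close on it and lift.

Request:
drive_tool:
  increments:
    - [[0,0,0],[0,0,0]]
    - [[0,0,0],[0,0,0]]
    - [[0,0,0],[0,0,0]]
    - [[0,0,0],[0,0,0]]
    - [[0,0,0],[0,0,0]]
  gripper: 5
  squeeze: 80

```text
time: 4.68
position: [0.5754, 0.0735, 0.1062]
eef_rot: [[0.0, 1.0, 0.002], [1.0, -0.0, -0.0], [-0.0, 0.002, -1.0]]
contact_force: [2.3, 0.2, 7.2]
width: 0.142
finger_force: 78.8
```

Request:
drive_tool:
  increments:
    - [[0,0,-7],[0,0,0]]
    - [[0,0,-7],[0,0,0]]
    - [[0,0,-7],[0,0,0]]
    - [[0,0,-6],[0,0,0]]
    - [[0,0,0],[0,0,0]]

```text
time: 5.3
position: [0.5753, 0.0735, 0.1325]
eef_rot: [[0.0, 1.0, 0.001], [1.0, -0.0, -0.0], [-0.0, 0.001, -1.0]]
contact_force: [7.3, -0.2, -9.1]
width: 0.142
finger_force: 78.1
```

Request:
drive_tool:
  increments:
    - [[8,0,0],[0,0,0]]
    - [[16,0,0],[0,0,0]]
    - [[16,0,0],[0,0,0]]
    - [[16,0,0],[0,0,0]]
    - [[16,0,0],[0,0,0]]

```text
time: 5.92
position: [0.575, 0.1456, 0.132]
eef_rot: [[0.001, 1.0, 0.001], [1.0, -0.001, -0.001], [-0.001, 0.001, -1.0]]
contact_force: [6.5, -3.8, -8.9]
width: 0.143
finger_force: 78.2
```

Request:
drive_tool:
  increments:
    - [[16,0,0],[0,0,0]]
    - [[16,0,0],[0,0,0]]
    - [[16,0,0],[0,0,0]]
    - [[16,0,0],[0,0,0]]
    - [[8,0,0],[0,0,0]]

```text
time: 6.55
position: [0.5747, 0.2178, 0.1318]
eef_rot: [[0.0, 1.0, -0.0], [1.0, -0.0, -0.001], [-0.001, -0.0, -1.0]]
contact_force: [5.9, -3.8, -9.6]
width: 0.142
finger_force: 78.2
```

Request:
drive_tool:
  increments:
    - [[14,0,0],[0,0,0]]
    - [[14,0,0],[0,0,0]]
    - [[10,0,0],[0,0,0]]
    - [[0,0,0],[0,0,0]]
    - [[0,0,0],[0,0,0]]

```text
time: 7.18
position: [0.5746, 0.256, 0.1318]
eef_rot: [[-0.0, 1.0, -0.0], [1.0, 0.0, 0.0], [0.0, -0.0, -1.0]]
contact_force: [4.7, 3.7, -8.5]
width: 0.143
finger_force: 78.3
```

Request:
drive_tool:
  increments:
    - [[0,0,7],[0,0,0]]
    - [[0,0,7],[0,0,0]]
    - [[0,0,7],[0,0,0]]
    - [[0,0,3],[0,0,0]]
    - [[0,0,0],[0,0,0]]

```text
time: 7.8
position: [0.5746, 0.2557, 0.1077]
eef_rot: [[0.0, 1.0, -0.0], [1.0, -0.0, 0.0], [0.0, -0.0, -1.0]]
contact_force: [2.8, 3.1, -6.0]
width: 0.146
finger_force: 78.8
```

Request:
drive_tool:
  increments:
    - [[0,0,0],[0,0,0]]
    - [[0,0,0],[0,0,0]]
    - [[0,0,0],[0,0,0]]
    - [[0,0,0],[0,0,0]]
    - [[0,0,0],[0,0,0]]
  gripper: 60

```text
time: 8.43
position: [0.5745, 0.2556, 0.1083]
eef_rot: [[0.0, 1.0, 0.0], [1.0, -0.0, -0.0], [-0.0, 0.0, -1.0]]
contact_force: [-0.4, -0.1, 0.2]
width: 0.708
finger_force: 0.0
```

Request:
drive_tool:
  increments:
    - [[0,0,-20],[0,0,0]]
    - [[0,0,-40],[0,0,0]]
    - [[0,0,-40],[0,0,0]]
    - [[0,0,-40],[0,0,0]]
    - [[0,-30,0],[0,0,0]]

```text
time: 9.05
position: [0.5465, 0.2558, 0.2508]
eef_rot: [[0.001, 1.0, 0.005], [1.0, -0.001, 0.001], [0.001, 0.005, -1.0]]
contact_force: [-0.3, -0.1, -1.0]
width: 0.707
finger_force: 0.0
```

Request:
drive_tool:
  increments:
    - [[0,-50,0],[0,0,0]]
    - [[0,-50,0],[0,0,0]]
    - [[0,-50,0],[0,0,0]]
    - [[-20,-20,0],[0,0,0]]
    - [[0,0,0],[0,0,0]]

```text
time: 9.68
position: [0.3734, 0.2351, 0.2488]
eef_rot: [[0.0, 1.0, 0.001], [1.0, -0.0, 0.0], [0.0, 0.001, -1.0]]
contact_force: [1.2, 0.3, 0.6]
width: 0.707
finger_force: 0.0
```

Run:
```python
from h import *
s=ctrl.get_state();print(s["position"],s["time"])
S=viewer.grab_frame("scene");T=viewer.grab_frame("top");cv2.imwrite("pics/s3.png",S);cv2.imwrite("pics/t3.png",T)
for n,im in(("s",S),("t",T)):
    print(n,[tuple(map(float,b[:2]))+(int(b[6]),) for b in blobs(im,(0,0,0),(180,255,40),50) if b[6]<240 and 130<b[1]<300])
    print(n,[tuple(map(float,b[:2]))+tuple(map(int,b[2:])) for b in blobs(im,(12,90,90),(28,255,255),60) if 130<b[1]<300 and b[6]<400])
c=np.hstack([cv2.resize(S[160:310,80:420],(400,176)),cv2.resize(T[120:215,100:400],(400,127+49))]);cv2.imwrite("pics/c3.png",c)
```

```text
[0.37335433 0.23507583 0.24883014] 9.675
s [(141.8, 179.5, 152), (231.6, 196.6, 213), (236.2, 242.6, 64), (262.9, 246.4, 64), (290.0, 250.7, 69), (318.2, 254.5, 64)]
s [(224.3, 219.2, 216, 209, 18, 20, 226), (158.2, 221.5, 144, 217, 29, 10, 180), (306.6, 232.5, 298, 224, 18, 15, 178), (349.3, 238.6, 340, 228, 19, 21, 256), (347.3, 253.5, 331, 249, 34, 10, 203)]
t [(354.6, 140.0, 183), (184.5, 153.5, 121), (209.2, 154.0, 126), (233.9, 154.4, 125), (258.4, 154.9, 121), (279.4, 236.0, 225)]
t [(158.5, 151.0, 144, 149, 30, 5, 148), (8.8, 192.4, 0, 186, 27, 16, 229), (197.7, 195.7, 189, 187, 18, 18, 205), (159.2, 197.4, 152, 189, 14, 18, 140), (279.0, 202.3, 271, 194, 17, 17, 197)]
```

View pics/c3.png

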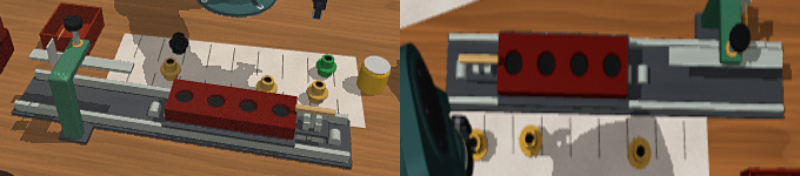

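The carriage is at the loading end, all four bores are clear of the gauge, and exactly three brass bushes are on the bench. Compute the bores now.

Run:
```python
from h import *
for u,v in zip([(236.2,242.6),(262.9,246.4),(290,250.7),(318.2,254.5),(347.3,253.5)],[(258.4,154.9),(233.9,154.4),(209.2,154),(184.5,153.5),(158.5,151)]):
    p,e=tri([ray("scene",*u),ray("top",*v)]);print(p.round(4),round(e,4),plane(ray("top",*v),.09).round(4))
```

```text
[ 0.5771 -0.0469  0.084 ] 0.0003 [ 0.5756 -0.0464  0.09  ]
[0.5768 0.0289 0.0846] 0.0004 [0.5754 0.0291 0.09  ]
[0.5765 0.1049 0.0836] 0.0008 [0.5749 0.1051 0.09  ]
[0.576  0.1815 0.0848] 0.0002 [0.5747 0.1809 0.09  ]
[0.5765 0.2565 0.1069] 0.0004 [0.5807 0.2608 0.09  ]
```

Bores lie at y≈-0.047, 0.029, 0.105 and 0.181 with x≈0.575. The bar closed at x=0.5746, so the rail line is consistent. Pick the bush at (0.443, 0.271).

Request:
drive_tool:
  increments:
    - [[18,35,0],[0,0,0]]
    - [[18,35,0],[0,0,0]]
    - [[0,0,40],[0,0,0]]
    - [[0,0,40],[0,0,0]]
    - [[0,0,20],[0,0,0]]
  gripper: 70

```text
time: 10.4
position: [0.4447, 0.2717, 0.1458]
eef_rot: [[0.001, 1.0, -0.002], [1.0, -0.001, -0.001], [-0.001, -0.002, -1.0]]
contact_force: [-0.6, 0.1, 0.4]
width: 0.82
finger_force: 0.0
```

Run:
```python
from h import *
s=ctrl.get_state();w=viewer.grab_frame("wrist");cv2.imwrite("pics/w4.png",w);print(s["position"],s["eef_rot"].round(3))
cv2.imwrite("pics/w4s.png",w)
```

```text
[0.44472607 0.27168807 0.14582288] [[ 0.001  1.    -0.002]
 [ 1.    -0.001 -0.001]
 [-0.001 -0.002 -1.   ]]
```

View pics/w4s.png

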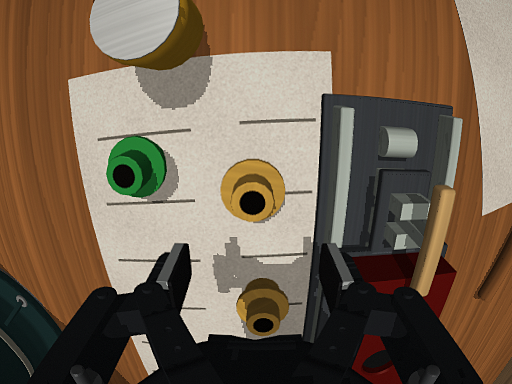

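Two brass bushes are in view, with holes at (253,202) and (263,325). The green decoy is at (123,176).

Run:
```python
from h import *
s=ctrl.get_state()
for u in [(253,202),(263,325)]:print(plane(ray("wrist",*u,s),.058))
T=viewer.grab_frame("top");print([tuple(map(float,b[:2]))+tuple(map(int,b[2:])) for b in blobs(T,(12,90,90),(28,255,255),60) if 130<b[1]<300 and b[6]<400])
```

```text
[0.44186973 0.27384429 0.058     ]
[0.4511585  0.14385678 0.058     ]
[(158.5, 151.0, 144, 149, 30, 5, 148), (8.8, 192.4, 0, 186, 27, 16, 229), (197.8, 195.7, 189, 187, 18, 18, 204), (156.7, 197.9, 148, 189, 18, 18, 211), (47.3, 198.3, 29, 191, 30, 15, 172), (279.1, 202.3, 271, 194, 18, 17, 208)]
```

Request:
drive_tool:
  increments:
    - [[1,-2,20],[0,0,0]]
    - [[0,0,25],[0,0,0]]
    - [[0,0,25],[0,0,0]]
    - [[0,0,15],[0,0,0]]
    - [[0,0,7],[0,0,0]]

```text
time: 11.12
position: [0.4433, 0.2729, 0.0562]
eef_rot: [[0.0, 1.0, 0.0], [1.0, -0.0, 0.0], [0.0, 0.0, -1.0]]
contact_force: [0.6, -0.6, 1.7]
width: 0.818
finger_force: 0.0
```

Request:
drive_tool:
  increments:
    - [[0,0,0],[0,0,0]]
    - [[0,0,0],[0,0,0]]
    - [[0,0,0],[0,0,0]]
    - [[0,0,0],[0,0,0]]
    - [[0,0,0],[0,0,0]]
  gripper: 20
  squeeze: 80

```text
time: 11.75
position: [0.4431, 0.2729, 0.0574]
eef_rot: [[0.0, 1.0, 0.002], [1.0, -0.0, 0.001], [0.001, 0.002, -1.0]]
contact_force: [-1.9, 0.3, 6.9]
width: 0.372
finger_force: 78.6
```

Request:
drive_tool:
  increments:
    - [[0,0,-20],[0,0,0]]
    - [[0,0,-40],[0,0,0]]
    - [[0,0,-40],[0,0,0]]
    - [[0,0,-34],[0,0,0]]
    - [[0,0,0],[0,0,0]]

```text
time: 12.38
position: [0.4436, 0.2731, 0.1927]
eef_rot: [[0.0, 1.0, 0.004], [1.0, -0.0, 0.002], [0.002, 0.004, -1.0]]
contact_force: [0.8, -0.6, -4.0]
width: 0.361
finger_force: 80.0
```

Request:
drive_tool:
  increments:
    - [[-20,32,0],[0,0,0]]
    - [[-25,32,0],[0,0,0]]
    - [[-25,32,0],[0,0,0]]
    - [[-21,35,0],[0,0,0]]
    - [[0,0,0],[0,0,0]]

```text
time: 13.0
position: [0.575, 0.18, 0.1886]
eef_rot: [[0.003, 1.0, -0.001], [1.0, -0.003, -0.0], [-0.0, -0.001, -1.0]]
contact_force: [-0.7, 0.8, -2.9]
width: 0.367
finger_force: 80.4
```

Run:
```python
from h import *
s=ctrl.get_state();w=viewer.grab_frame("wrist");print(s["position"],s["contact_force"],s["width"])
cv2.imwrite("pics/w5.png",w)
for n in("scene","top"):cv2.imwrite(f"pics/{n}5.png",viewer.grab_frame(n))
```

```text
[0.57501809 0.17996281 0.18856735] [-0.6934288   0.80313485 -2.85163139] 0.366859422409539
```

View pics/w5.png

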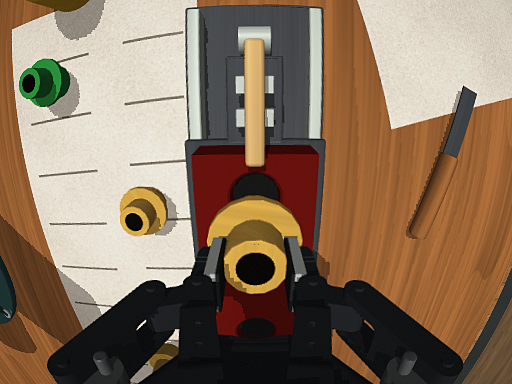

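The held bush's hub hole is at (255,268); bore 3 is partly hidden behind it at (255,188).

Run:
```python
from h import *
s=ctrl.get_state();w=cv2.imread("pics/w5.png")
def dark(im,x0,x1,y0,y1,t=45):
    m=(im[y0:y1,x0:x1].max(axis=2)<t).astype(np.uint8);n,l,st,c=cv2.connectedComponentsWithStats(m);i=1+np.argmax(st[1:,4]);return c[i]+[x0,y0],st[i]
h,st=dark(w,235,276,248,290);print(h,st)
print("held",plane(ray("wrist",*h,s),s["position"][2]+.0006)-s["position"])
b,st=dark(w,225,290,165,205);print(b,st)
# width extremes of the bore -> x centre
for u in[(st[0]-.5,190),(st[0]+st[2]-.5,190)]:print(plane(ray("wrist",*u,s),.09))
m=cv2.inRange(cv2.cvtColor(w,cv2.COLOR_BGR2HSV),(12,60,90),(25,255,255));
for r in(60,100,140):
    x=np.where(m[r,230:280])[0]+230;print(r,x.min(),x.max(),plane(ray("wrist",(x.min()+x.max())/2,r,s),.112))
```

```text
[254.82631038 268.48715313] [  1   5  39  32 973]
held [-0.00048391  0.00026126  0.0006    ]
[254.80430328 186.51229508] [  5   7  50  30 976]
[0.30418059 0.18978973 0.09      ]
[0.38115995 0.18967164 0.09      ]
60 244 264 [0.5716177  0.28891591 0.112     ]
100 244 264 [0.57159486 0.26139788 0.112     ]
140 245 264 [0.57191196 0.2336659  0.112     ]
```

Request:
drive_tool:
  increments:
    - [[2,0,10],[0,0,0]]
    - [[0,0,15],[0,0,0]]
    - [[0,0,12],[0,0,0]]
    - [[0,0,4],[0,0,0]]
    - [[0,0,2],[0,0,0]]

```text
time: 13.78
position: [0.5735, 0.1835, 0.1471]
eef_rot: [[0.0, 1.0, -0.0], [1.0, -0.0, -0.0], [-0.0, -0.0, -1.0]]
contact_force: [-0.1, 0.3, -2.9]
width: 0.365
finger_force: 80.4
```

Request:
drive_tool:
  increments:
    - [[0,0,2],[0,0,0]]
    - [[0,0,1],[0,0,0]]
    - [[0,0,1],[0,0,0]]
    - [[0,0,0],[0,0,0]]
    - [[0,0,0],[0,0,0]]

```text
time: 14.4
position: [0.5743, 0.1834, 0.1442]
eef_rot: [[0.001, 1.0, 0.002], [1.0, -0.001, -0.0], [-0.0, 0.002, -1.0]]
contact_force: [1.2, -3.1, 5.1]
width: 0.362
finger_force: 81.3
```

A chamfer contact is pushing the bush toward -y and slightly +x. I follow it.

Request:
drive_tool:
  increments:
    - [[-1,0.3,0],[0,0,0]]
    - [[0,0,0],[0,0,0]]
    - [[-0.5,0,0],[0,0,0]]
    - [[0,0,0],[0,0,0]]
    - [[0,0,0],[0,0,0]]

```text
time: 15.02
position: [0.5743, 0.1821, 0.1436]
eef_rot: [[0.0, 1.0, 0.001], [1.0, -0.0, 0.0], [0.0, 0.001, -1.0]]
contact_force: [4.8, -0.4, 5.4]
width: 0.372
finger_force: 81.1
```

Request:
drive_tool:
  increments:
    - [[0,0,1],[0,0,0]]
    - [[0,0,1],[0,0,0]]
    - [[0,0,1],[0,0,0]]
    - [[0,0,0],[0,0,0]]
    - [[0,0,0],[0,0,0]]

```text
time: 15.65
position: [0.5745, 0.182, 0.1402]
eef_rot: [[0.0, 1.0, 0.001], [1.0, -0.0, -0.0], [-0.0, 0.001, -1.0]]
contact_force: [8.8, -1.0, -0.4]
width: 0.367
finger_force: 80.5
```

Request:
drive_tool:
  increments:
    - [[-0.3,0.8,0],[0,0,0]]
    - [[0,0,3],[0,0,0]]
    - [[0,0,3],[0,0,0]]
    - [[0,0,3],[0,0,0]]
    - [[0,0,0],[0,0,0]]

```text
time: 16.27
position: [0.5747, 0.1818, 0.1313]
eef_rot: [[0.0, 1.0, 0.0], [1.0, -0.0, -0.0], [-0.0, 0.0, -1.0]]
contact_force: [3.3, -0.1, 3.5]
width: 0.366
finger_force: 81.1
```

Request:
drive_tool:
  increments:
    - [[0,0.2,2],[0,0,0]]
    - [[0,0,2],[0,0,0]]
    - [[0,0,2],[0,0,0]]
    - [[0,0,1],[0,0,0]]
    - [[0,0,0],[0,0,0]]

```text
time: 16.9
position: [0.5748, 0.1818, 0.1245]
eef_rot: [[0.0, 1.0, 0.0], [1.0, -0.0, -0.0], [-0.0, 0.0, -1.0]]
contact_force: [2.2, -0.9, 7.2]
width: 0.368
finger_force: 81.3
```

Request:
drive_tool:
  increments:
    - [[0,0,1],[0,0,0]]
    - [[0,0,1],[0,0,0]]
    - [[0,0,0],[0,0,0]]

```text
time: 17.27
position: [0.5748, 0.1817, 0.1225]
eef_rot: [[0.0, 1.0, 0.0], [1.0, -0.0, -0.0], [-0.0, 0.0, -1.0]]
contact_force: [1.5, -0.6, 8.1]
width: 0.365
finger_force: 81.3
```

Request:
drive_tool:
  increments:
    - [[0,0,0.7],[0,0,0]]
    - [[0,0,0],[0,0,0]]

```text
time: 17.52
position: [0.5748, 0.1817, 0.1219]
eef_rot: [[0.0, 1.0, 0.0], [1.0, -0.0, 0.0], [0.0, 0.0, -1.0]]
contact_force: [2.9, -0.9, 8.4]
width: 0.367
finger_force: 81.3
```

Request:
drive_tool:
  increments:
    - [[0,0,0.5],[0,0,0]]
    - [[0,0,0],[0,0,0]]

```text
time: 17.77
position: [0.5748, 0.1818, 0.1216]
eef_rot: [[0.0, 1.0, 0.001], [1.0, -0.0, -0.0], [-0.0, 0.001, -1.0]]
contact_force: [1.4, -1.2, 11.0]
width: 0.362
finger_force: 81.9
```

Request:
drive_tool:
  increments:
    - [[0,0,0.5],[0,0,0]]
    - [[0,0,0],[0,0,0]]

```text
time: 18.02
position: [0.5748, 0.1818, 0.1214]
eef_rot: [[0.0, 1.0, 0.001], [1.0, -0.0, -0.0], [-0.0, 0.001, -1.0]]
contact_force: [-0.5, -0.9, 16.4]
width: 0.364
finger_force: 82.5
```

Request:
drive_tool:
  increments:
    - [[0,0,0.4],[0,0,0]]
    - [[0,0,0],[0,0,0]]

```text
time: 18.27
position: [0.5747, 0.1818, 0.1214]
eef_rot: [[0.0, 1.0, 0.001], [1.0, -0.0, 0.0], [0.0, 0.001, -1.0]]
contact_force: [-2.5, -1.5, 20.5]
width: 0.367
finger_force: 82.9
```

The flange is down: z stopped at 0.1214, exactly as predicted, and the force rose to 20 N. Release and go to the next bush.

Request:
drive_tool:
  increments:
    - [[0,0,-1.2],[0,0,0]]
    - [[0,0,0],[0,0,0]]
    - [[0,0,0],[0,0,0]]
    - [[0,0,0],[0,0,0]]
    - [[0,0,0],[0,0,0]]
  gripper: 70

```text
time: 18.9
position: [0.5747, 0.1817, 0.1213]
eef_rot: [[0.0, 1.0, -0.0], [1.0, -0.0, -0.0], [-0.0, -0.0, -1.0]]
contact_force: [-0.5, 0.3, 0.8]
width: 0.821
finger_force: 0.0
```

Request:
drive_tool:
  increments:
    - [[0,0,-15],[0,0,0]]
    - [[0,0,-30],[0,0,0]]
    - [[0,0,-35],[0,0,0]]
    - [[-10,-30,0],[0,0,0]]
    - [[-10,-30,0],[0,0,0]]

```text
time: 19.52
position: [0.5144, 0.1616, 0.2026]
eef_rot: [[0.0, 1.0, 0.002], [1.0, -0.0, 0.0], [0.0, 0.002, -1.0]]
contact_force: [0.2, 0.0, 0.4]
width: 0.82
finger_force: 0.0
```

Request:
drive_tool:
  increments:
    - [[-10,-30,0],[0,0,0]]
    - [[-8,-32,0],[0,0,0]]
    - [[0,0,20],[0,0,0]]
    - [[0,0,20],[0,0,0]]
    - [[0,0,0],[0,0,0]]

```text
time: 20.15
position: [0.4523, 0.1437, 0.1615]
eef_rot: [[0.0, 1.0, -0.001], [1.0, -0.0, -0.0], [-0.0, -0.001, -1.0]]
contact_force: [-0.2, 0.1, 0.3]
width: 0.824
finger_force: 0.0
```

Run:
```python
from h import *
s=ctrl.get_state();w=viewer.grab_frame("wrist");print(s["position"],s["contact_force"])
cv2.imwrite("pics/w6.png",w)
def dark(im,x0,x1,y0,y1,t=45):
    m=(im[y0:y1,x0:x1].max(axis=2)<t).astype(np.uint8);n,l,st,c=cv2.connectedComponentsWithStats(m);i=1+np.argmax(st[1:,4]);return c[i]+[x0,y0],st[i]
for b in blobs(w,(12,110,80),(28,255,255),400):
    if b[3]<290: print(b[:7],end=' ')
    x,y,ww,hh=map(int,b[2:6]);
    try:
        h,st=dark(w,x,x+ww,y,y+hh);print(h,plane(ray("wrist",*h,s),.058).round(4))
    except Exception as e: print(e)
for n in("scene","top"):
    im=viewer.grab_frame(n);cv2.imwrite(f"pics/{n}6.png",im);print(n,[tuple(map(float,b[:2]))+tuple(map(int,b[2:])) for b in blobs(im,(12,90,90),(28,255,255),60) if 130<b[1]<300 and b[6]<300])
```

```text
[0.45230893 0.14371309 0.16147774] [-0.22051049  0.10527216  0.27160196]
(np.float64(47.5), np.float64(151.0), np.int32(0), np.int32(0), np.int32(120), np.int32(354), np.int32(23083)) [ 19.58058771 283.91124963] [0.1493 0.0229 0.058 ]
(np.float64(436.3), np.float64(63.5), np.int32(424), np.int32(0), np.int32(24), np.int32(128), np.int32(2556)) [446.33333333 117.66666667] [0.6217 0.2181 0.058 ]
(np.float64(478.0), np.float64(219.6), np.int32(429), np.int32(0), np.int32(83), np.int32(384), np.int32(18193)) [447.57603032 356.55139744] [ 0.7381 -0.1114  0.058 ]
(np.float64(419.1), np.float64(163.6), np.int32(387), np.int32(128), np.int32(71), np.int32(74), np.int32(3207)) [438.87944664 175.93478261] [0.6218 0.1639 0.058 ]
(np.float64(254.9), np.float64(184.4), np.int32(225), np.int32(158), np.int32(61), np.int32(58), np.int32(2368)) [254.9950495  197.58415842] [0.4519 0.1435 0.058 ]
[ 21.69587629 326.57216495] [ 0.1047 -0.0643  0.058 ]
[146.475 379.95 ] [ 0.302  -0.1269  0.058 ]
scene [(224.2, 219.2, 216, 209, 18, 20, 224), (158.5, 221.5, 145, 217, 28, 10, 178), (306.5, 232.5, 298, 224, 18, 15, 180), (318.8, 251.5, 309, 241, 20, 20, 287), (347.5, 253.6, 331, 249, 34, 10, 203)]
top [(8.7, 192.4, 0, 186, 27, 16, 228), (201.8, 196.2, 197, 188, 10, 17, 104), (279.0, 202.4, 271, 194, 17, 18, 201), (312.1, 268.8, 292, 268, 45, 3, 80)]
```

Bush 2 is unmoved and right below the gripper.

Request:
drive_tool:
  increments:
    - [[-0.5,0.5,25],[0,0,0]]
    - [[0,0,30],[0,0,0]]
    - [[0,0,30],[0,0,0]]
    - [[0,0,13],[0,0,0]]
    - [[0,0,7],[0,0,0]]

```text
time: 20.92
position: [0.4537, 0.1434, 0.0566]
eef_rot: [[0.0, 1.0, 0.0], [1.0, -0.0, 0.0], [0.0, 0.0, -1.0]]
contact_force: [0.1, 0.2, -0.3]
width: 0.818
finger_force: 0.0
```

Request:
drive_tool:
  increments:
    - [[0,0,0],[0,0,0]]
    - [[0,0,0],[0,0,0]]
    - [[0,0,0],[0,0,0]]
    - [[0,0,0],[0,0,0]]
    - [[0,0,0],[0,0,0]]
  gripper: 20
  squeeze: 80

```text
time: 21.55
position: [0.4537, 0.1434, 0.0575]
eef_rot: [[0.0, 1.0, 0.001], [1.0, -0.0, 0.0], [0.0, 0.001, -1.0]]
contact_force: [-1.6, -1.1, 10.5]
width: 0.367
finger_force: 78.3
```

Request:
drive_tool:
  increments:
    - [[0,0,-20],[0,0,0]]
    - [[0,0,-40],[0,0,0]]
    - [[0,0,-40],[0,0,0]]
    - [[0,0,-32],[0,0,0]]
    - [[0,0,0],[0,0,0]]

```text
time: 22.18
position: [0.4543, 0.1434, 0.1905]
eef_rot: [[0.0, 1.0, 0.004], [1.0, -0.0, 0.001], [0.001, 0.004, -1.0]]
contact_force: [-0.2, 0.1, -2.7]
width: 0.366
finger_force: 79.9
```

Request:
drive_tool:
  increments:
    - [[-10,30,0],[0,0,0]]
    - [[-10,35,0],[0,0,0]]
    - [[-10,35,0],[0,0,0]]
    - [[-7,22,0],[0,0,0]]
    - [[0,0,0],[0,0,0]]

```text
time: 22.8
position: [0.5759, 0.1057, 0.1867]
eef_rot: [[0.001, 1.0, -0.002], [1.0, -0.001, -0.0], [-0.0, -0.002, -1.0]]
contact_force: [0.1, -0.6, -3.8]
width: 0.366
finger_force: 80.2
```

Run:
```python
from h import *
s=ctrl.get_state();w=viewer.grab_frame("wrist");print(s["position"],s["contact_force"])
cv2.imwrite("pics/w7.png",w)
m=(w[235:300,230:282].max(axis=2)<45).astype(np.uint8);n,l,st,c=cv2.connectedComponentsWithStats(m);i=1+np.argmax(st[1:,4]);h=c[i]+[230,235];print(h,st[i])
print("held",plane(ray("wrist",*h,s),s["position"][2]+.0006)-s["position"])
```

```text
[0.57590782 0.10568712 0.18667625] [ 0.08095655 -0.5952594  -3.81168542]
[255.03913491 269.10710608] [  6  19  39  32 971]
held [-0.0003772  -0.00012155  0.0006    ]
```

Request:
drive_tool:
  increments:
    - [[0.3,-0.5,12],[0,0,0]]
    - [[0,0,15],[0,0,0]]
    - [[0,0,9],[0,0,0]]
    - [[0,0,3],[0,0,0]]
    - [[0,0,0],[0,0,0]]

```text
time: 23.48
position: [0.5748, 0.1066, 0.1493]
eef_rot: [[0.0, 1.0, -0.0], [1.0, -0.0, 0.0], [0.0, -0.0, -1.0]]
contact_force: [0.9, 0.8, -1.8]
width: 0.367
finger_force: 80.2
```

Request:
drive_tool:
  increments:
    - [[0,0,2],[0,0,0]]
    - [[0,0,1],[0,0,0]]
    - [[0,0,1],[0,0,0]]
    - [[0,0,0],[0,0,0]]
    - [[0,0,0],[0,0,0]]

```text
time: 24.1
position: [0.5748, 0.1066, 0.1454]
eef_rot: [[0.0, 1.0, 0.0], [1.0, -0.0, 0.0], [0.0, 0.0, -1.0]]
contact_force: [0.4, 0.9, -2.5]
width: 0.364
finger_force: 80.2
```

No contact 2 mm below the face, so it is in the mouth. Continue.

Request:
drive_tool:
  increments:
    - [[-0.4,0.2,1],[0,0,0]]
    - [[0,0,1],[0,0,0]]
    - [[0,0,1],[0,0,0]]
    - [[0,0,1],[0,0,0]]
    - [[0,0,0],[0,0,0]]

```text
time: 24.72
position: [0.5755, 0.1062, 0.1415]
eef_rot: [[0.0, 1.0, 0.001], [1.0, -0.0, -0.0], [-0.0, 0.001, -1.0]]
contact_force: [4.8, 0.4, -2.5]
width: 0.366
finger_force: 80.1
```

Request:
drive_tool:
  increments:
    - [[0,0,2],[0,0,0]]
    - [[0,0,2],[0,0,0]]
    - [[0,0,2],[0,0,0]]
    - [[0,0,0],[0,0,0]]

```text
time: 25.22
position: [0.5755, 0.1062, 0.136]
eef_rot: [[0.0, 1.0, 0.002], [1.0, -0.0, -0.0], [-0.0, 0.002, -1.0]]
contact_force: [4.0, -0.4, 4.6]
width: 0.365
finger_force: 80.9
```

Request:
drive_tool:
  increments:
    - [[0,0.4,3],[0,0,0]]
    - [[0,0,3],[0,0,0]]
    - [[0,0,3],[0,0,0]]
    - [[0,0,2],[0,0,0]]
    - [[0,0,0],[0,0,0]]

```text
time: 25.85
position: [0.5756, 0.1062, 0.1248]
eef_rot: [[0.0, 1.0, 0.001], [1.0, -0.0, -0.0], [-0.0, 0.001, -1.0]]
contact_force: [3.5, -0.1, 5.5]
width: 0.36
finger_force: 80.9
```

Request:
drive_tool:
  increments:
    - [[0,0,1],[0,0,0]]
    - [[0,0,1],[0,0,0]]
    - [[0,0,0],[0,0,0]]

```text
time: 26.22
position: [0.5756, 0.1062, 0.1229]
eef_rot: [[0.0, 1.0, 0.001], [1.0, -0.0, 0.0], [0.0, 0.001, -1.0]]
contact_force: [2.0, -0.1, 7.0]
width: 0.366
finger_force: 81.0
```

Request:
drive_tool:
  increments:
    - [[0,0,1],[0,0,0]]
    - [[0,0,0.5],[0,0,0]]
    - [[0,0,0],[0,0,0]]

```text
time: 26.6
position: [0.5756, 0.1062, 0.1218]
eef_rot: [[0.0, 1.0, 0.001], [1.0, -0.0, -0.0], [-0.0, 0.001, -1.0]]
contact_force: [-0.7, -0.6, 12.9]
width: 0.368
finger_force: 81.8
```

Request:
drive_tool:
  increments:
    - [[0,0,0.5],[0,0,0]]
    - [[0,0,0],[0,0,0]]

```text
time: 26.85
position: [0.5756, 0.1062, 0.1217]
eef_rot: [[0.0, 1.0, 0.002], [1.0, -0.0, -0.0], [-0.0, 0.002, -1.0]]
contact_force: [-1.9, -1.3, 18.4]
width: 0.36
finger_force: 82.4
```

Request:
drive_tool:
  increments:
    - [[0,0,0.4],[0,0,0]]
    - [[0,0,0],[0,0,0]]

```text
time: 27.1
position: [0.5756, 0.1062, 0.1216]
eef_rot: [[0.0, 1.0, 0.002], [1.0, -0.0, -0.0], [-0.0, 0.002, -1.0]]
contact_force: [-5.1, -1.4, 23.0]
width: 0.365
finger_force: 82.9
```

Home: the force rose to 23 N at z=0.1216. Next, the third bush.

Request:
drive_tool:
  increments:
    - [[0,0,-1.4],[0,0,0]]
    - [[0,0,0],[0,0,0]]
    - [[0,0,0],[0,0,0]]
    - [[0,0,0],[0,0,0]]
    - [[0,0,0],[0,0,0]]
  gripper: 70

```text
time: 27.72
position: [0.5753, 0.1062, 0.1213]
eef_rot: [[0.0, 1.0, -0.0], [1.0, -0.0, 0.0], [0.0, -0.0, -1.0]]
contact_force: [-0.4, -0.4, -0.3]
width: 0.816
finger_force: 0.0
```

Request:
drive_tool:
  increments:
    - [[0,0,-15],[0,0,0]]
    - [[0,0,-30],[0,0,0]]
    - [[0,0,-35],[0,0,0]]
    - [[-30,-25,0],[0,0,0]]
    - [[-50,-30,0],[0,0,0]]

```text
time: 28.35
position: [0.5203, 0.026, 0.2026]
eef_rot: [[-0.002, 1.0, 0.002], [1.0, 0.002, -0.0], [-0.0, 0.002, -1.0]]
contact_force: [1.7, -0.6, 0.3]
width: 0.821
finger_force: 0.0
```

Request:
drive_tool:
  increments:
    - [[-50,-30,0],[0,0,0]]
    - [[-50,-30,0],[0,0,0]]
    - [[-42,-24,0],[0,0,0]]
    - [[0,0,40],[0,0,0]]
    - [[0,0,0],[0,0,0]]

```text
time: 28.98
position: [0.4351, -0.1157, 0.1608]
eef_rot: [[0.001, 1.0, -0.003], [1.0, -0.001, 0.001], [0.001, -0.003, -1.0]]
contact_force: [0.8, -0.3, 0.8]
width: 0.82
finger_force: 0.0
```

Run:
```python
from h import *
s=ctrl.get_state();w=viewer.grab_frame("wrist");print(s["position"],s["contact_force"],s["time"])
cv2.imwrite("pics/w8.png",w)
for b in blobs(w,(12,110,80),(28,255,255),800):
    x,y,ww,hh=map(int,b[2:6])
    if ww>90: continue
    m=(w[y:y+hh,x:x+ww].max(axis=2)<45).astype(np.uint8);n,l,st,c=cv2.connectedComponentsWithStats(m)
    if n>1: h=c[1+np.argmax(st[1:,4])]+[x,y];print(h,plane(ray("wrist",*h,s),.058).round(4))
for n in("scene","top"):
    im=viewer.grab_frame(n);cv2.imwrite(f"pics/{n}8.png",im);print(n,[tuple(map(float,b[:2]))+tuple(map(int,b[2:])) for b in blobs(im,(12,90,90),(28,255,255),60) if 130<b[1]<300 and b[6]<300])
```

```text
[ 0.4351281  -0.11569895  0.1608208 ] [ 0.82139309 -0.30903966  0.77564281] 28.975
[444.08117565  27.92372288] [0.5983 0.0392 0.058 ]
[256.56060606 198.64393939] [ 0.4358 -0.1165  0.058 ]
scene [(224.4, 219.0, 216, 209, 18, 20, 235), (158.3, 221.6, 145, 217, 28, 10, 169), (290.9, 247.4, 281, 237, 21, 20, 285), (318.8, 251.6, 309, 241, 20, 20, 284), (347.5, 253.6, 331, 249, 34, 10, 202)]
top [(184.0, 153.0, 175, 144, 19, 19, 223), (208.7, 153.6, 200, 145, 18, 18, 230), (158.4, 151.0, 143, 149, 31, 6, 150), (8.8, 192.4, 0, 186, 27, 16, 229), (343.9, 234.7, 333, 228, 23, 14, 256), (338.4, 252.5, 313, 247, 43, 12, 220), (353.5, 275.6, 318, 272, 64, 7, 198)]
```

Request:
drive_tool:
  increments:
    - [[-1,1,25],[0,0,0]]
    - [[0,0,30],[0,0,0]]
    - [[0,0,30],[0,0,0]]
    - [[0,0,13],[0,0,0]]
    - [[0,0,6],[0,0,0]]

```text
time: 29.75
position: [0.4379, -0.1167, 0.0577]
eef_rot: [[-0.0, 1.0, 0.0], [1.0, 0.0, -0.0], [-0.0, 0.0, -1.0]]
contact_force: [-0.5, 0.7, -0.3]
width: 0.82
finger_force: 0.0
```

Request:
drive_tool:
  increments:
    - [[0,0,0],[0,0,0]]
    - [[0,0,0],[0,0,0]]
    - [[0,0,0],[0,0,0]]
    - [[0,0,0],[0,0,0]]
    - [[0,0,0],[0,0,0]]
  gripper: 20
  squeeze: 80

```text
time: 30.38
position: [0.4377, -0.1171, 0.0585]
eef_rot: [[0.0, 1.0, 0.001], [1.0, -0.0, -0.001], [-0.001, 0.001, -1.0]]
contact_force: [-2.8, 0.6, 11.2]
width: 0.368
finger_force: 78.2
```

Request:
drive_tool:
  increments:
    - [[0,0,-20],[0,0,0]]
    - [[0,0,-40],[0,0,0]]
    - [[0,0,-40],[0,0,0]]
    - [[0,0,-32],[0,0,0]]
    - [[0,0,0],[0,0,0]]

```text
time: 31.0
position: [0.4383, -0.1172, 0.1915]
eef_rot: [[0.0, 1.0, 0.004], [1.0, -0.0, -0.002], [-0.002, 0.004, -1.0]]
contact_force: [0.9, 0.2, -3.2]
width: 0.366
finger_force: 80.0
```

Request:
drive_tool:
  increments:
    - [[30,28,0],[0,0,0]]
    - [[40,38,0],[0,0,0]]
    - [[40,38,0],[0,0,0]]
    - [[37,34,0],[0,0,0]]
    - [[0,0,0],[0,0,0]]

```text
time: 31.62
position: [0.5765, 0.0325, 0.1875]
eef_rot: [[-0.003, 1.0, -0.002], [1.0, 0.003, 0.001], [0.001, -0.002, -1.0]]
contact_force: [-0.2, -0.2, -3.1]
width: 0.367
finger_force: 80.3
```

Run:
```python
from h import *
s=ctrl.get_state();w=viewer.grab_frame("wrist");print(s["position"],s["contact_force"])
cv2.imwrite("pics/w9.png",w)
m=(w[235:300,230:282].max(axis=2)<45).astype(np.uint8);n,l,st,c=cv2.connectedComponentsWithStats(m);i=1+np.argmax(st[1:,4]);h=c[i]+[230,235];print(h,st[i])
print("held",plane(ray("wrist",*h,s),s["position"][2]+.0006)-s["position"])
```

```text
[0.57645538 0.03245352 0.18745635] [-0.17440299 -0.20635543 -3.11505405]
[255.01248699 267.23725286] [  6  17  39  32 961]
held [-0.00039195  0.0010302   0.0006    ]
```

Request:
drive_tool:
  increments:
    - [[-1.5,0,12],[0,0,0]]
    - [[0,0,15],[0,0,0]]
    - [[0,0,9],[0,0,0]]
    - [[0,0,0],[0,0,0]]
    - [[0,0,0],[0,0,0]]

```text
time: 32.3
position: [0.5755, 0.0285, 0.1537]
eef_rot: [[0.0, 1.0, 0.0], [1.0, -0.0, -0.0], [-0.0, 0.0, -1.0]]
contact_force: [-0.1, -0.3, -1.8]
width: 0.369
finger_force: 80.3
```

Request:
drive_tool:
  increments:
    - [[1.3,0.2,3],[0,0,0]]
    - [[0,0,2],[0,0,0]]
    - [[0,0,1],[0,0,0]]
    - [[0,0,1],[0,0,0]]
    - [[0,0,0],[0,0,0]]

```text
time: 32.92
position: [0.5755, 0.0299, 0.1463]
eef_rot: [[0.0, 1.0, -0.0], [1.0, -0.0, -0.0], [-0.0, -0.0, -1.0]]
contact_force: [-0.3, -0.6, -2.9]
width: 0.364
finger_force: 80.3
```

Request:
drive_tool:
  increments:
    - [[0,0,1],[0,0,0]]
    - [[0,0,1],[0,0,0]]
    - [[0,0,1],[0,0,0]]
    - [[0,0,0],[0,0,0]]

```text
time: 33.42
position: [0.5759, 0.0299, 0.1435]
eef_rot: [[0.0, 1.0, 0.001], [1.0, -0.0, -0.0], [-0.0, 0.001, -1.0]]
contact_force: [3.7, 0.2, -2.4]
width: 0.366
finger_force: 80.3
```

In the bore with no jamming. Press on.

Request:
drive_tool:
  increments:
    - [[0,0.4,3],[0,0,0]]
    - [[0,0,3],[0,0,0]]
    - [[0,0,3],[0,0,0]]
    - [[0,0,2],[0,0,0]]
    - [[0,0,0],[0,0,0]]

```text
time: 34.05
position: [0.5761, 0.0299, 0.1326]
eef_rot: [[0.0, 1.0, 0.001], [1.0, -0.0, -0.0], [-0.0, 0.001, -1.0]]
contact_force: [0.5, -1.1, 3.6]
width: 0.367
finger_force: 81.0
```

Request:
drive_tool:
  increments:
    - [[0,0,3],[0,0,0]]
    - [[0,0,2],[0,0,0]]
    - [[0,0,2],[0,0,0]]
    - [[0,0,1],[0,0,0]]
    - [[0,0,0],[0,0,0]]

```text
time: 34.67
position: [0.5761, 0.0299, 0.1246]
eef_rot: [[0.0, 1.0, 0.001], [1.0, -0.0, -0.0], [-0.0, 0.001, -1.0]]
contact_force: [0.8, -0.7, 4.2]
width: 0.367
finger_force: 81.0
```

Request:
drive_tool:
  increments:
    - [[0,0,1],[0,0,0]]
    - [[0,0,1],[0,0,0]]
    - [[0,0,0.5],[0,0,0]]
    - [[0,0,0],[0,0,0]]

```text
time: 35.17
position: [0.5761, 0.0299, 0.1228]
eef_rot: [[0.0, 1.0, 0.001], [1.0, -0.0, -0.0], [-0.0, 0.001, -1.0]]
contact_force: [-2.9, -1.2, 14.6]
width: 0.359
finger_force: 82.3
```

Request:
drive_tool:
  increments:
    - [[0,0,0.5],[0,0,0]]
    - [[0,0,0],[0,0,0]]

```text
time: 35.42
position: [0.5761, 0.0299, 0.1227]
eef_rot: [[0.0, 1.0, 0.001], [1.0, -0.0, -0.0], [-0.0, 0.001, -1.0]]
contact_force: [-6.0, -1.9, 21.1]
width: 0.363
finger_force: 83.0
```

Request:
drive_tool:
  increments:
    - [[0,0,0.4],[0,0,0]]
    - [[0,0,0],[0,0,0]]

```text
time: 35.67
position: [0.5761, 0.0299, 0.1226]
eef_rot: [[0.0, 1.0, 0.002], [1.0, -0.0, -0.0], [-0.0, 0.002, -1.0]]
contact_force: [-6.9, -1.9, 24.5]
width: 0.361
finger_force: 83.5
```

Home. Release and go back over the bar, checking the scene on the way.

Request:
drive_tool:
  increments:
    - [[0,0,-1.6],[0,0,0]]
    - [[0,0,0],[0,0,0]]
    - [[0,0,0],[0,0,0]]
    - [[0,0,0],[0,0,0]]
    - [[0,0,0],[0,0,0]]
  gripper: 60

```text
time: 36.3
position: [0.5759, 0.03, 0.1224]
eef_rot: [[0.0, 1.0, -0.0], [1.0, -0.0, 0.0], [0.0, -0.0, -1.0]]
contact_force: [0.1, -0.8, 0.8]
width: 0.7
finger_force: 0.0
```

Request:
drive_tool:
  increments:
    - [[0,0,-15],[0,0,0]]
    - [[0,0,-30],[0,0,0]]
    - [[0,0,-35],[0,0,0]]
    - [[30,0,0],[0,0,0]]
    - [[45,0,0],[0,0,0]]

```text
time: 36.92
position: [0.5764, 0.1051, 0.2042]
eef_rot: [[0.002, 1.0, 0.002], [1.0, -0.002, -0.0], [-0.0, 0.002, -1.0]]
contact_force: [1.0, -1.1, 0.5]
width: 0.708
finger_force: 0.0
```

Request:
drive_tool:
  increments:
    - [[45,-1,0],[0,0,0]]
    - [[45,0,0],[0,0,0]]
    - [[40,0,0],[0,0,0]]
    - [[21,0,0],[0,0,0]]
    - [[0,0,0],[0,0,0]]

```text
time: 37.55
position: [0.575, 0.2568, 0.203]
eef_rot: [[-0.001, 1.0, 0.0], [1.0, 0.001, 0.0], [0.0, 0.0, -1.0]]
contact_force: [0.2, -0.6, -0.4]
width: 0.702
finger_force: 0.0
```

Run:
```python
from h import *
s=ctrl.get_state();print(s["position"],s["time"])
S=viewer.grab_frame("scene");T=viewer.grab_frame("top");W=viewer.grab_frame("wrist")
c=np.hstack([S[150:330,60:460],np.pad(T[110:290,60:460],((0,0),(0,0),(0,0)))]);c=np.vstack([c,cv2.resize(W,(480,360))[:, :].copy() if False else np.hstack([W[0:384,56:456],np.zeros((384,400,3),np.uint8)])]);cv2.imwrite("pics/c10.png",c)
```

```text
[0.57495661 0.25675951 0.20295524] 37.55
```

View pics/c10.png

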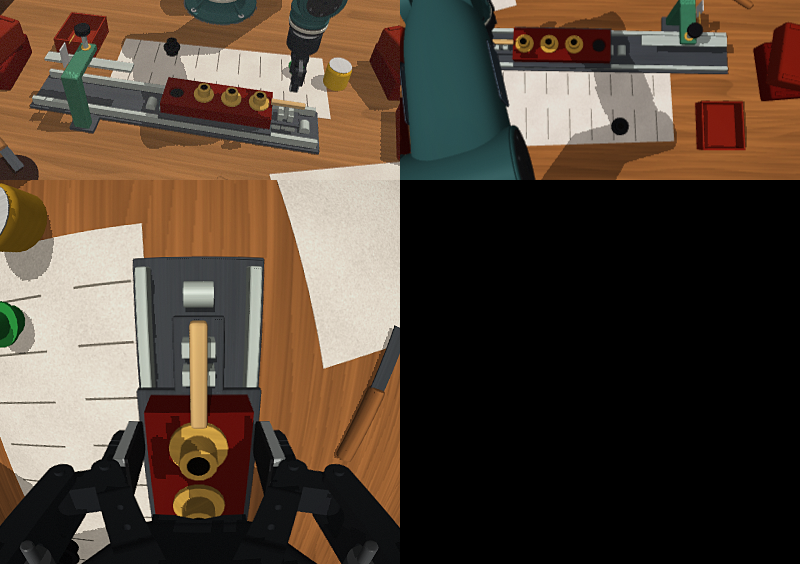

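All three bushes sit flush in bores 1–3, no brass is left on the bench, and the bar lies straight under the gripper. Grip it slightly outboard (+10 mm) for clearance from the gauge foot.

Request:
drive_tool:
  increments:
    - [[9,0,15],[0,0,0]]
    - [[0,0,30],[0,0,0]]
    - [[0,0,30],[0,0,0]]
    - [[0,0,15],[0,0,0]]
    - [[0,0,7],[0,0,0]]

```text
time: 38.33
position: [0.5748, 0.2648, 0.1048]
eef_rot: [[0.001, 1.0, -0.001], [1.0, -0.001, -0.0], [-0.0, -0.001, -1.0]]
contact_force: [-0.4, 0.6, 0.3]
width: 0.704
finger_force: 0.0
```

Request:
drive_tool:
  increments:
    - [[0,0,0],[0,0,0]]
    - [[0,0,0],[0,0,0]]
    - [[0,0,0],[0,0,0]]
    - [[0,0,0],[0,0,0]]
    - [[0,0,0],[0,0,0]]
  gripper: 5
  squeeze: 80

```text
time: 38.95
position: [0.5749, 0.2651, 0.1066]
eef_rot: [[-0.0, 1.0, 0.001], [1.0, -0.0, 0.0], [0.0, 0.001, -1.0]]
contact_force: [-4.3, 0.1, 8.6]
width: 0.149
finger_force: 78.2
```

Request:
drive_tool:
  increments:
    - [[0,0,-7],[0,0,0]]
    - [[0,0,-7],[0,0,0]]
    - [[0,0,-7],[0,0,0]]
    - [[0,0,-6],[0,0,0]]
    - [[0,0,0],[0,0,0]]

```text
time: 39.58
position: [0.5748, 0.265, 0.1328]
eef_rot: [[0.0, 1.0, -0.0], [1.0, -0.0, 0.0], [0.0, -0.0, -1.0]]
contact_force: [-1.7, 2.7, -9.7]
width: 0.145
finger_force: 78.1
```

Request:
drive_tool:
  increments:
    - [[-8,0.1,0],[0,0,0]]
    - [[-16,0.1,0],[0,0,0]]
    - [[-20,0.2,0],[0,0,0]]
    - [[-20,0.2,0],[0,0,0]]
    - [[-20,0.2,0],[0,0,0]]

```text
time: 40.2
position: [0.5752, 0.1802, 0.1322]
eef_rot: [[0.0, 1.0, -0.001], [1.0, -0.0, 0.0], [0.0, -0.001, -1.0]]
contact_force: [-3.6, 3.2, -9.8]
width: 0.145
finger_force: 78.2
```

Request:
drive_tool:
  increments:
    - [[-20,0.2,0],[0,0,0]]
    - [[-20,0.2,0],[0,0,0]]
    - [[-20,0.1,0],[0,0,0]]
    - [[-20,0.2,0],[0,0,0]]
    - [[-20,0.1,0],[0,0,0]]

```text
time: 40.83
position: [0.5756, 0.0802, 0.1321]
eef_rot: [[0.0, 1.0, -0.002], [1.0, -0.0, 0.0], [0.0, -0.002, -1.0]]
contact_force: [-3.7, 3.4, -9.5]
width: 0.148
finger_force: 78.2
```

Request:
drive_tool:
  increments:
    - [[-20,0.2,0],[0,0,0]]
    - [[-20,0.2,0],[0,0,0]]
    - [[-20,0.1,0],[0,0,0]]
    - [[-20,0.2,0],[0,0,0]]
    - [[-16,0.1,0],[0,0,0]]

```text
time: 41.45
position: [0.5761, -0.0159, 0.132]
eef_rot: [[0.001, 1.0, -0.002], [1.0, -0.001, 0.0], [0.0, -0.002, -1.0]]
contact_force: [-3.6, 4.5, -8.9]
width: 0.143
finger_force: 78.3
```

Request:
drive_tool:
  increments:
    - [[-16,0.2,0],[0,0,0]]
    - [[-16,0.1,0],[0,0,0]]
    - [[-16,0.1,0],[0,0,0]]
    - [[-8,0,0],[0,0,0]]
    - [[0,0,0],[0,0,0]]

```text
time: 42.08
position: [0.5763, -0.0725, 0.132]
eef_rot: [[0.002, 1.0, -0.003], [1.0, -0.002, -0.001], [-0.001, -0.003, -1.0]]
contact_force: [-6.3, -3.7, -9.6]
width: 0.147
finger_force: 78.3
```

Request:
drive_tool:
  increments:
    - [[-8,0.3,0],[0,0,0]]
    - [[-8,0.2,0],[0,0,0]]
    - [[-6,0.1,0],[0,0,0]]
    - [[0,0,0],[0,0,0]]
    - [[0,0,0],[0,0,0]]

```text
time: 42.7
position: [0.5765, -0.094, 0.1319]
eef_rot: [[0.001, 1.0, -0.004], [1.0, -0.001, -0.001], [-0.001, -0.004, -1.0]]
contact_force: [-9.7, -3.5, -8.4]
width: 0.144
finger_force: 78.3
```

Request:
drive_tool:
  increments:
    - [[0,0,7],[0,0,0]]
    - [[0,0,7],[0,0,0]]
    - [[0,0,7],[0,0,0]]
    - [[0,0,4],[0,0,0]]
    - [[0,0,0],[0,0,0]]

```text
time: 43.32
position: [0.5765, -0.0942, 0.1069]
eef_rot: [[0.001, 1.0, -0.004], [1.0, -0.001, -0.002], [-0.002, -0.004, -1.0]]
contact_force: [-8.8, -5.4, -9.5]
width: 0.146
finger_force: 78.3
```

Request:
drive_tool:
  increments:
    - [[0,0,0],[0,0,0]]
    - [[0,0,0],[0,0,0]]
    - [[0,0,0],[0,0,0]]
    - [[0,0,0],[0,0,0]]
    - [[0,0,0],[0,0,0]]
  gripper: 50

```text
time: 43.95
position: [0.5784, -0.093, 0.1077]
eef_rot: [[0.0, 1.0, 0.0], [1.0, -0.0, -0.0], [-0.0, 0.0, -1.0]]
contact_force: [-0.2, -0.4, -0.1]
width: 0.581
finger_force: 0.0
```

Request:
drive_tool:
  increments:
    - [[5,0,-10],[0,0,0]]
    - [[10,0,-30],[0,0,0]]
    - [[20,0,-40],[0,0,0]]
    - [[20,-30,-40],[0,0,0]]
    - [[0,-50,-40],[0,0,0]]

```text
time: 44.58
position: [0.4991, -0.0368, 0.2683]
eef_rot: [[-0.002, 1.0, 0.001], [1.0, 0.002, 0.0], [0.0, 0.001, -1.0]]
contact_force: [-0.3, -0.0, 0.4]
width: 0.585
finger_force: 0.0
```

Request:
drive_tool:
  increments:
    - [[0,-50,-40],[0,0,0]]
    - [[0,-40,-20],[0,0,0]]
    - [[0,-40,0],[0,0,0]]
    - [[0,0,0],[0,0,0]]
    - [[0,0,0],[0,0,0]]
  gripper: 0

```text
time: 45.2
position: [0.3711, -0.0379, 0.3261]
eef_rot: [[0.0, 1.0, 0.001], [1.0, -0.0, -0.0], [-0.0, 0.001, -1.0]]
contact_force: [1.0, -1.2, -1.0]
width: -0.003
finger_force: 0.0
```

Run:
```python
from h import *
s=ctrl.get_state();print(s["position"],s["time"])
S=viewer.grab_frame("scene");T=viewer.grab_frame("top");cv2.imwrite("pics/scene11.png",S);cv2.imwrite("pics/top11.png",T)
for n,im in(("s",S),("t",T)):
    print(n,[tuple(map(float,b[:2]))+tuple(map(int,b[2:])) for b in blobs(im,(12,90,90),(28,255,255),40) if 130<b[1]<300 and b[6]<400])
    print(n,[tuple(map(float,b[:2]))+tuple(map(int,b[2:])) for b in blobs(im,(0,0,0),(180,255,40),50) if b[6]<260 and 120<b[1]<260])
c=np.hstack([cv2.resize(S[150:300,60:360],(400,200)),cv2.resize(T[110:185,200:400],(400,200))]);cv2.imwrite("pics/c11.png",c)
```

```text
[ 0.37108923 -0.03792534  0.32614561] 45.2
s [(145.8, 225.8, 142, 219, 9, 14, 66), (164.9, 229.2, 156, 219, 20, 19, 235)]
s [(357.7, 139.7, 351, 121, 15, 37, 162), (141.7, 179.3, 134, 173, 16, 13, 164), (231.5, 196.7, 224, 188, 16, 18, 209), (115.6, 224.7, 110, 221, 12, 8, 66)]
t [(297.7, 152.8, 293, 147, 12, 12, 79), (326.0, 159.8, 317, 156, 18, 9, 120), (350.4, 160.2, 342, 156, 18, 10, 122), (8.8, 192.4, 0, 186, 27, 16, 229), (77.1, 230.1, 68, 227, 23, 6, 85), (343.2, 251.2, 330, 248, 26, 6, 76), (292.8, 290.1, 282, 288, 26, 4, 62)]
t [(354.6, 140.0, 347, 133, 16, 15, 187), (374.2, 159.3, 368, 157, 14, 7, 71), (352.5, 173.6, 319, 172, 68, 4, 94), (224.7, 224.9, 220, 213, 9, 25, 59)]
```

View pics/c11.png

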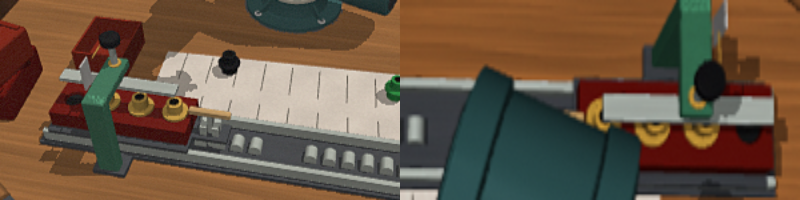

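The board is under the gauge with the three bushes below the foot bar. The bar is at scene ≈(217,234) and the bore-3 bush hole at ≈(192,226). I check the carriage position numerically.

Run:
```python
from h import *
for d in(-.003,0,.003):print(proj("scene",[[.578,-.104+d,.105],[.578,-.178+d,.122]]).round(1).tolist())
print(proj("scene",[[.5746,.256,.105],[.5748,.1817,.122]]).round(1).tolist(),"ref obs 347.5,253.6")
def bar(f):
    im=cv2.imread(f)
    return [tuple(map(float,b[:2]))+tuple(map(int,b[2:])) for b in blobs(im,(10,40,90),(28,255,255),30) if 180<b[0]<360 and 215<b[1]<300 and b[6]<900]
print(bar("pics/scene8.png"));print(bar("pics/scene11.png"))
S=cv2.imread("pics/scene11.png")
for n,f in(("8","pics/scene8.png"),("11","pics/scene11.png")):
    im=cv2.imread(f);g=im.max(axis=2)
    x0,x1,y0,y1=(305,335,238,252) if n=="8" else (180,205,218,234)
    m=(g[y0:y1,x0:x1]<60).astype(np.uint8);nn,l,st,c=cv2.connectedComponentsWithStats(m);print(n,[(c[i]+[x0,y0],st[i,4]) for i in range(1,nn) if st[i,4]>4])
```

```text
[[215.0, 234.5], [188.9, 226.4]]
[[216.1, 234.7], [189.9, 226.6]]
[[217.1, 234.8], [191.0, 226.8]]
[[347.1, 253.4], [320.0, 245.0]] ref obs 347.5,253.6
[(224.3, 218.9, 216, 208, 18, 22, 253), (290.9, 247.4, 281, 237, 21, 20, 285), (318.7, 251.5, 309, 241, 20, 20, 289), (347.8, 253.6, 331, 248, 35, 12, 239)]
[(202.6, 233.4, 181, 222, 53, 20, 467)]
8 [(array([319.96, 244.84]), np.int32(25))]
11 [(array([190.13636364, 225.72727273]), np.int32(22))]
```

Run:
```python
from h import *
for f,c in(("pics/scene8.png",range(340,362,3)),("pics/scene11.png",range(210,232,3))):
    m=cv2.inRange(cv2.cvtColor(cv2.imread(f),cv2.COLOR_BGR2HSV),(10,40,90),(28,255,255))
    print([(k,np.where(m[215:275,k])[0].mean().round(1)+215) for k in c if m[215:275,k].any()])
for h in(0,.01,.02):print(proj("scene",[[.578,-.104-.03,.105+h],[.578,-.104+.03,.105+h]]).round(1).tolist(),proj("scene",[[.5746,.256-.03,.105+h],[.5746,.256+.03,.105+h]]).round(1).tolist())
p=proj("top",[.578,-.292,.28]);print(p)
print(plane(ray("top",354.6,140),.28),plane(ray("scene",141.7,179.3),.275))
```

```text
[(340, np.float64(252.5)), (343, np.float64(249.2)), (346, np.float64(253.0)), (349, np.float64(254.0)), (352, np.float64(254.0)), (355, np.float64(255.0)), (358, np.float64(255.0)), (361, np.float64(256.0))]
[(210, np.float64(233.0)), (213, np.float64(234.0)), (216, np.float64(234.0)), (219, np.float64(234.5)), (222, np.float64(235.0)), (225, np.float64(235.5)), (228, np.float64(236.0)), (231, np.float64(236.0))]
[[205.6, 233.1], [226.6, 236.3]] [[335.8, 251.7], [358.6, 255.1]]
[[205.4, 230.6], [226.5, 233.8]] [[336.4, 249.2], [359.2, 252.6]]
[[205.2, 228.1], [226.4, 231.3]] [[336.9, 246.7], [359.9, 250.1]]
[[354.95494953 138.80375416]]
[ 0.57475107 -0.29099604  0.28      ] [ 0.58122773 -0.29145579  0.275     ]
```

The bar is fully down and the carriage is at 0 within about 1 mm. Go above the knob at (0.577, -0.292) with closed fingers.

Request:
drive_tool:
  increments:
    - [[-40,32,-5],[0,0,0]]
    - [[-43,35,-5],[0,0,0]]
    - [[-43,35,0],[0,0,0]]
    - [[-43,35,0],[0,0,0]]
    - [[-43,35,0],[0,0,0]]

```text
time: 45.92
position: [0.5443, -0.2516, 0.3348]
eef_rot: [[0.0, 1.0, -0.001], [1.0, -0.0, 0.001], [0.001, -0.001, -1.0]]
contact_force: [0.6, 0.2, -0.5]
width: 0.003
finger_force: 0.0
```

Request:
drive_tool:
  increments:
    - [[-42,34,0],[0,0,0]]
    - [[0,0,10],[0,0,0]]
    - [[0,0,10],[0,0,0]]
    - [[0,0,0],[0,0,0]]
    - [[0,0,0],[0,0,0]]

```text
time: 46.55
position: [0.5763, -0.2913, 0.3165]
eef_rot: [[-0.0, 1.0, 0.001], [1.0, 0.0, -0.0], [-0.0, 0.001, -1.0]]
contact_force: [0.1, 0.2, 0.1]
width: 0.003
finger_force: 0.0
```

Run:
```python
from h import *
s=ctrl.get_state();print(s["position"],s["contact_force"])
S=viewer.grab_frame("scene");W=viewer.grab_frame("wrist")
c=np.hstack([cv2.resize(S[90:240,60:260],(400,300)),cv2.resize(W,(400,300))]);cv2.imwrite("pics/c12.png",c)
```

```text
[ 0.57628981 -0.29126659  0.3165465 ] [0.11484597 0.22506167 0.14238313]
```

View pics/c12.png

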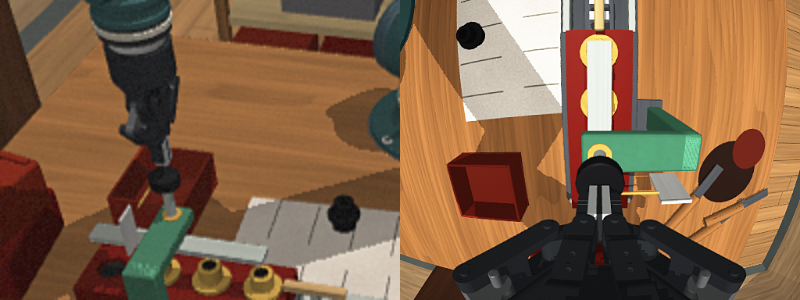

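The fingertips are centred over the knob. Push down gently.

Request:
drive_tool:
  increments:
    - [[0,1,8],[0,0,0]]
    - [[0,0,6],[0,0,0]]
    - [[0,0,4],[0,0,0]]
    - [[0,0,4],[0,0,0]]
    - [[0,0,4],[0,0,0]]

```text
time: 47.28
position: [0.5776, -0.292, 0.2896]
eef_rot: [[0.0, 1.0, 0.0], [1.0, -0.0, -0.0], [-0.0, 0.0, -1.0]]
contact_force: [-2.0, 1.4, 3.6]
width: 0.001
finger_force: 1.7
```

Request:
drive_tool:
  increments:
    - [[0,0,4],[0,0,0]]
    - [[0,0,4],[0,0,0]]
    - [[0,0,4],[0,0,0]]
    - [[0,0,3],[0,0,0]]
    - [[0,0,2],[0,0,0]]

```text
time: 47.9
position: [0.5776, -0.292, 0.2725]
eef_rot: [[0.0, 1.0, -0.0], [1.0, -0.0, 0.0], [0.0, -0.0, -1.0]]
contact_force: [-3.6, 2.2, 5.4]
width: -0.005
finger_force: 2.5
```

Request:
drive_tool:
  increments:
    - [[0,0,1.5],[0,0,0]]
    - [[0,0,1.5],[0,0,0]]
    - [[0,0,0],[0,0,0]]

```text
time: 48.28
position: [0.5776, -0.292, 0.2697]
eef_rot: [[0.0, 1.0, -0.0], [1.0, -0.0, 0.0], [0.0, -0.0, -1.0]]
contact_force: [-4.4, 1.2, 5.8]
width: -0.002
finger_force: 2.6
```

Request:
drive_tool:
  increments:
    - [[0,0,1],[0,0,0]]
    - [[0,0,1],[0,0,0]]
    - [[0,0,0],[0,0,0]]

```text
time: 48.65
position: [0.5776, -0.292, 0.2677]
eef_rot: [[0.0, 1.0, 0.0], [1.0, -0.0, -0.0], [-0.0, 0.0, -1.0]]
contact_force: [-1.8, 1.8, 4.5]
width: 0.006
finger_force: 2.7
```

Request:
drive_tool:
  increments:
    - [[0,0,0.5],[0,0,0]]
    - [[0,0,0.5],[0,0,0]]
    - [[0,0,0],[0,0,0]]

```text
time: 49.02
position: [0.5777, -0.2921, 0.2672]
eef_rot: [[0.0, 1.0, 0.001], [1.0, -0.0, -0.0], [-0.0, 0.001, -1.0]]
contact_force: [-4.5, 3.4, 9.1]
width: 0.005
finger_force: 4.8
```

Request:
drive_tool:
  increments:
    - [[0,0,0.5],[0,0,0]]
    - [[0,0,0.3],[0,0,0]]
    - [[0,0,0],[0,0,0]]

```text
time: 49.4
position: [0.5777, -0.2921, 0.2672]
eef_rot: [[0.0, 1.0, 0.001], [1.0, -0.0, -0.001], [-0.001, 0.001, -1.0]]
contact_force: [-6.3, 3.8, 15.6]
width: 0.001
finger_force: 8.3
```

The foot rests on the bushes: it stopped at 30 mm of travel and the force rose. Hold, then retract.

Request:
drive_tool:
  increments:
    - [[0,0,-0.3],[0,0,0]]
    - [[0,0,0],[0,0,0]]
    - [[0,0,0],[0,0,0]]
    - [[0,0,0],[0,0,0]]
    - [[0,0,0],[0,0,0]]

```text
time: 50.02
position: [0.5777, -0.2921, 0.2672]
eef_rot: [[0.0, 1.0, 0.001], [1.0, -0.0, -0.001], [-0.001, 0.001, -1.0]]
contact_force: [-5.5, 3.5, 13.5]
width: 0.003
finger_force: 7.0
```

Request:
drive_tool:
  increments:
    - [[0,0,0],[0,0,0]]
    - [[0,0,0],[0,0,0]]
    - [[0,0,0],[0,0,0]]
    - [[0,0,0],[0,0,0]]
    - [[0,0,0],[0,0,0]]

```text
time: 50.65
position: [0.5777, -0.2921, 0.2672]
eef_rot: [[0.0, 1.0, 0.001], [1.0, -0.0, -0.001], [-0.001, 0.001, -1.0]]
contact_force: [-5.8, 4.0, 13.0]
width: 0.003
finger_force: 7.0
```

Request:
drive_tool:
  increments:
    - [[0,0,-6],[0,0,0]]
    - [[0,0,-8],[0,0,0]]
    - [[0,0,-8],[0,0,0]]
    - [[0,0,-8],[0,0,0]]
    - [[0,0,-8],[0,0,0]]

```text
time: 51.28
position: [0.5778, -0.2922, 0.3045]
eef_rot: [[0.0, 1.0, 0.0], [1.0, -0.0, -0.0], [-0.0, 0.0, -1.0]]
contact_force: [0.2, -0.1, -0.2]
width: -0.002
finger_force: 0.0
```

Request:
drive_tool:
  increments:
    - [[0,0,-20],[0,0,0]]
    - [[0,0,-20],[0,0,0]]
    - [[0,-40,0],[0,0,0]]
    - [[0,-40,0],[0,0,0]]
    - [[0,-40,0],[0,0,0]]

```text
time: 51.9
position: [0.4566, -0.292, 0.3442]
eef_rot: [[0.0, 1.0, 0.0], [1.0, -0.0, -0.0], [-0.0, 0.0, -1.0]]
contact_force: [0.3, 0.3, 0.0]
width: 0.001
finger_force: 0.0
```

Request:
drive_tool:
  increments:
    - [[0,-30,0],[0,0,0]]
    - [[0,0,0],[0,0,0]]
    - [[0,0,0],[0,0,0]]
    - [[0,0,0],[0,0,0]]

```text
time: 52.4
position: [0.4284, -0.2921, 0.3439]
eef_rot: [[-0.0, 1.0, -0.0], [1.0, 0.0, 0.0], [0.0, -0.0, -1.0]]
contact_force: [-0.2, -0.1, 0.5]
width: -0.003
finger_force: 0.0
```

Run:
```python
from h import *
s=ctrl.get_state();print(s["position"],s["contact_force"],s["time"])
S=viewer.grab_frame("scene");print([tuple(map(float,b[:2])) for b in blobs(S,(0,0,0),(180,255,40),50) if b[6]<260 and 165<b[1]<260])
m=(S[218:234,180:205].max(axis=2)<60).astype(np.uint8);n,l,st,c=cv2.connectedComponentsWithStats(m);print(c[1:]+[180,218])
```

```text
[ 0.4284129  -0.29210204  0.3438902 ] [-0.21569524 -0.08159067  0.54534316] 52.4
[(141.8, 179.5), (231.6, 196.6), (115.5, 224.7)]
[[190.13636364 225.72727273]]
```

The knob is back at its rest pixel (141.8,179.5) and the bushes are unmoved. Hand in.

```bash
python3 -c "
from station import job
print(job.hand_in())"
```

```text
the job is handed in; nothing more can be done
None
```

The job is done and handed in at about 52 s: all three brass bushes on the bench were pressed home in bores 1–3, the carriage was returned to its notch under the gauge, and the knob was pushed to 30 mm, held about 1.2 s and let spring back up.

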